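# Turn the track diagram board face up

### The job

The track diagram board lies face down on the teak control desk, too wide to pick up from above. Slide it out over the desk's open edge until part of it sticks out, take it from underneath and turn it over, lay it down flat with the green diagram upward, and push it square up against the brass stop rail. Leave everything else alone: do not press the red button and do not let the board fall off the desk.

Things in the scene. Friction and masses are not known exactly. Their poses are not given: they have to be found in the camera images.
- desk: Control desk, fixed: grey console with a smooth teak top, 340 (x) by 420 (y) by 100 mm high. Origin: centre of its underside, on the table; z up, teak surface at z = 100 mm. The open edge is the whole side at y = -210 mm. The rail, and beyond it the red button and a cream throttle box (120 by 85 by 64 mm high, at x = 28, y = 158 mm), are on the +y side; railcar and canopy stand at x above 90 mm.
- desk_edge (a point): Middle of the open edge of the teak top, at the surface (desk frame 0, -210, 100 mm). Axes as the desk. Nothing stands in front of it down to the table; the teak overhangs the grey console by 15 mm there.
- desk_rail (a point): Middle of the brass stop rail's face that looks to the open edge, at the teak surface (desk frame -40, 80, 100 mm). Axes as the desk. The rail is 240 mm long (along x), 16 mm high and 18 mm thick.
- board: Track diagram board, loose, rigid plywood, 120 (x) by 150 (y) by 12 mm thick, 0.2 to 0.42 kg. Origin: centre of the diagram face (dark green, white and yellow lines, red dots); z points out of the bare plywood back. It starts face down (z up) with 60 to 95 mm of teak between it and the rail, its y axis within 9 degrees of the desk's. Turned over, its z points down.
- board_mid (a point): Middle of the board's thickness, 6 mm from either face. Axes as the board.
- bell (a joint): Red push button, 40 mm across, in a dark bakelite housing on the desk beyond the rail (desk frame x = -105, y = 158 mm): 0 is up, 7 mm is fully pressed (5 N). Not to be pressed.
- railcar: Silver die-cast railcar with a red stripe, 150 mm long (y), 35 wide, 46 high, loose. Origin: centre of its underside. Bystander.
- canopy: Green metal station canopy on two posts, 70 by 120 by 83 mm high, loose. Origin: centre of its underside. Bystander.
- bench: Oak platform bench, 36 by 100 by 58 mm high, on the table to the left, loose. Bystander.
- mug: Blue mug, 80 mm across, 95 mm high, on the table to the left, loose. Bystander.
- screwdriver: Screwdriver lying on the table to the left, loose. Bystander.
- track_box: Open wooden box of spare track, 140 by 220 by 45 mm, on the table to the far right, loose. Origin: centre of its underside. Bystander.
Not all that is in view belongs to the job. There is more than one size of the board; the one meant has the size given above.

How it is judged:
By the outcome, as a careful person would: the job done as asked, in the order asked, and still so for the second after the job is handed in, with the robot touching nothing.
It also fails if it takes over 72 s, if anything falls off the work surface, if the arm or the gripper's body presses on something with over 40 N, if the wrist force passes 120 N, or if a joint passes its speed limit or range.

### The arm

A 7-joint arm with a two-finger parallel gripper is mounted at the origin on the work surface. World frame = base frame: x ahead of the robot, y to its left, z up, the work surface at z = 0. Lengths are in m, angles in degrees, forces in N, time in s.
With the tool pointing down it reaches from about 0.425 to 1.025 m from the base axis. Payload 3.6 kg.
Tool frame: the origin (TCP) lies midway between the tips of the shut fingers; the grasp point (between the pads) lies 19 mm behind it (grip_point_offset is the z of the grasp point in the tool frame, in m); z points along the fingers, x is the direction in which the jaws open and shut, and the axes are right-handed (so a half turn about z gives the same grasp; the last joint's range is limited). The gripper opens to 85 mm and grips with 20 to 120 N. Pads are 22 mm wide; open, the fingers measure 114 mm over their backs; the gripper's body (76 mm by 85 mm) begins 54 mm behind the grasp point. The pads swing forward as they close: fully open they stand 13 mm farther back than shut.
Start: joints at [-71.362, 33.873, 2.773, 92.16, -1.908, 54.013, -1.931], TCP at [0.295, 0.662, 0.231] pointing down, gripper open.
Joint ranges: [-153.93, 153.93], [-27.13, 128.08], [-72.61, 78.16], [10.71, 143.7], [-87.88, 267.88], [4.46, 118.87], [-176.78, 176.78]. Speed limits (degrees/s): [147.25, 147.25, 180, 180, 180, 180, 180].

### API

Orientations are given as [roll, pitch, yaw] about the fixed x, y, z axes, in that order (R = Rz(yaw) Ry(pitch) Rx(roll)).
In Python, from rig import * gives the robot as it stands.
- The arm moves only by the tool jog_arm, never from a script. Its argument "plan" is text: rows parted by semicolons, each of 7 numbers parted by spaces: the shift along the tool's x, y, z in m, then the turn, a rotation vector about the tool's x, y, z in rad, then the closure in counts, from 0 (fully open) to 255 (shut). In form: tx ty tz ax ay az grip; .... A call has 1 to 8 rows; each row is the pose to reach, as a shift and turn from the pose commanded when the call began, along the tool's axes at that moment; what a row does not reach only later rows make up. A row lasts 1/10 s, in which the tool goes at most 50 mm and 8.59 degrees, less where a joint would pass 70% of its speed; a pose out of reach is approached as far as the arm can. A call with a gripper value outside its range is refused whole. The fingers move at their own pace and stop on an object; the grip force is fixed at half the most. Time passes only in rows, so rows that repeat a pose let the fingers close. It gives the time, the measured TCP pose, the force and the opening at its end, in the units of the state.
- observe(): the state, without advancing time (a new reading comes with each control period).
- grab_frame(name): name is "side" or "top"; returns a dict with "frame" (384x512x3 uint8, red, green, blue), "camera_matrix" (3x3 intrinsics, pixels), "R" (3x3) and "t" (3): a world point X has camera coordinates R X + t. Camera axes: x right, y down, z forward; pixel columns grow to the right and rows downward; lengths in m; the calibration is good to about 2 mm. A picture is of the moment at which its call begins. There is no depth.
- sign_off(): hands the job in, once; it reports no verdict.
The state is a dict: "time": time; "joints": joint angles; "dq": joint speeds; "effort": joint torques, N m; "position": TCP position; "tool_rot": TCP orientation; "force": force on the tool from outside, world axes, zero at the start; "ft_torque": the same for the moment, N m; "grip_width": finger opening in m.
Only numpy, scipy, OpenCV 4.12 (cv2) and the standard library are available. Lean on these libraries where they do the work, as an engineer would, in place of code of your own. Each camera call takes 0.05 s, during which the arm holds its last target.

## Working session

There is one attempt and no reset: what is moved stays moved. The work goes in short steps, Python scripts to look and compute and a tool call to move; the robot and the scene stay as the last step left them, time stands still between calls to the robot, and variables do not carry over. Pictures are saved under pics/ and viewed, and the job is handed in when it is done.

Besides the shell and the picture viewer there is one more tool, called after ">>>" as name(argument=value, ...), one argument or row to a line, values as JSON. jog_arm: Moves the arm, as the interface text tells. Its arguments: {"type":"object","properties":{"plan":{"type":"string"}},"required":["plan"]}

```bash
ls -la; mkdir -p pics; python3 - <<'E'
from rig import *
import cv2
print(observe())
for n in("side","top"):
    d=grab_frame(n)
    cv2.imwrite(f"pics/{n}0.png",cv2.resize(d["frame"][:,:,::-1],None,fx=1.5,fy=1.5,interpolation=cv2.INTER_CUBIC))
    print(n,d["camera_matrix"],d["R"],d["t"])
E
```

```text
total 12
drwxr-xr-x  3 agent agent 4096 Dec  7 16:20 .
drwxr-xr-x 23 root  root  4096 Dec  7 16:20 ..
drwxr-xr-x  2 agent agent 4096 Dec  7 16:20 pics
{'time': 0.0, 'joints': array([-71.36230563,  33.92729997,   2.76765898,  92.23563614,
        -1.90910822,  54.01204042,  -1.93254625]), 'dq': array([ 0.06962347,  0.11387737,  0.01512286,  0.03517435, -0.0518857 ,
       -0.02910753,  0.09223777]), 'effort': array([-1.71799820e-04, -5.48683941e+01,  1.54619079e+00, -1.98124158e+01,
        9.30710812e-03,  8.78856343e-03,  1.38240267e-05]), 'position': array([0.29448297, 0.66160211, 0.23012632]), 'tool_rot': array([1.79993439e+02, 1.28673841e-01, 6.60071736e+01]), 'force': array([-0.60921101, -0.01807482,  0.00094569]), 'ft_torque': array([ 0.00710063, -0.00311231, -0.00950134]), 'grip_width': 0.08548456628580185}
side [[437.97002463   0.         250.82309617]
 [  0.         437.97002463 190.23614533]
 [  0.           0.           1.        ]] [[ 0.90108329 -0.43318249  0.02004588]
 [-0.21196239 -0.48029868 -0.85110817]
 [ 0.37831317  0.76267038 -0.52460751]] [-0.39958144  0.20244364  1.54354242]
top [[393.84048497   0.         259.51294483]
 [  0.         393.84048497 191.31329708]
 [  0.           0.           1.        ]] [[-0.01865824 -0.99973574  0.01342821]
 [-0.99688061  0.01757147 -0.07694341]
 [ 0.07668713 -0.01482195 -0.99694503]] [0.03183508 0.47295267 1.4144251 ]
```

View pics/side0.png

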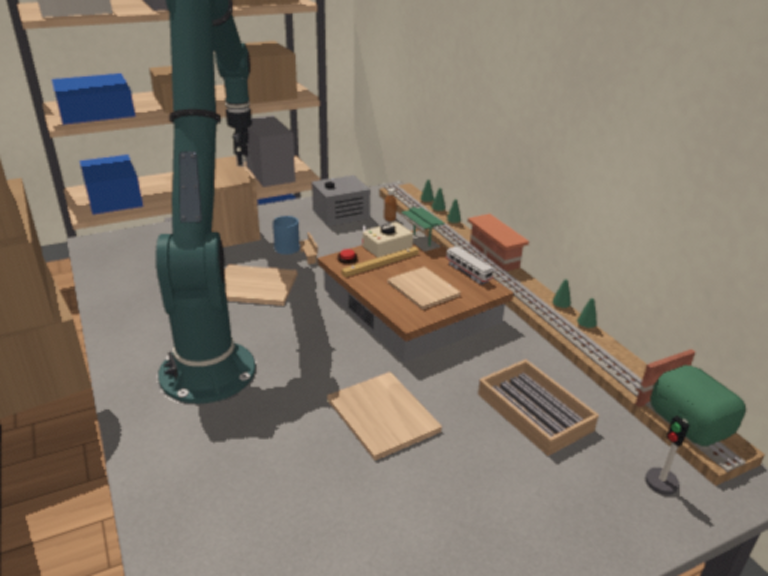

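View pics/top0.png

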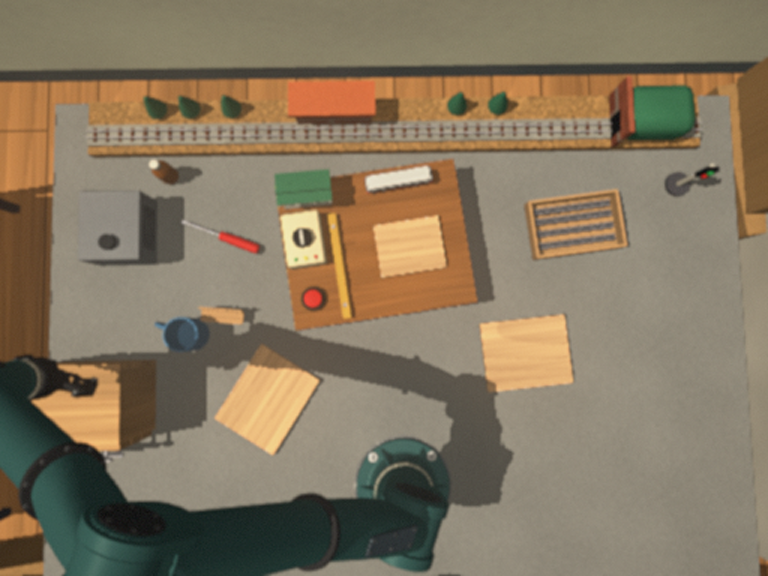

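Candidates for the board (top view, 1.5x): plank on the desk (410,246), plank left on the table (268,400), plank right on the table (527,353). By the description it is the one on the teak desk. The throttle box is at (303,238), red button (313,298), rail (340,265), and the open edge is to the right. I'll check it in a close crop.

```bash
python3 - <<'E'
from rig import *
import cv2
d=grab_frame("top")
c=d["frame"][95:230,175:335,::-1]
cv2.imwrite("pics/top1.png",cv2.resize(c,None,fx=4.4,fy=4.4,interpolation=cv2.INTER_CUBIC))
d=grab_frame("side")
c=d["frame"][120:250,200:350,::-1]
cv2.imwrite("pics/side1.png",cv2.resize(c,None,fx=4.4,fy=4.4,interpolation=cv2.INTER_CUBIC))
E
```

```text
(no output)
```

View pics/top1.png

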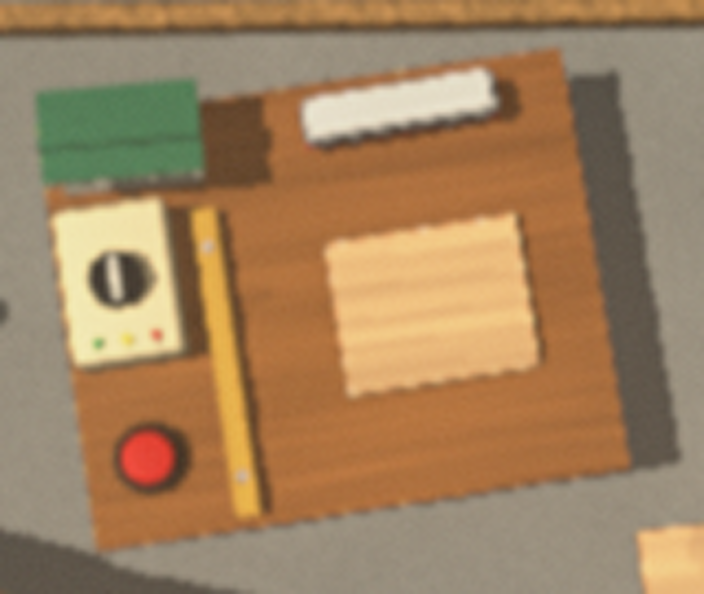

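View pics/side1.png

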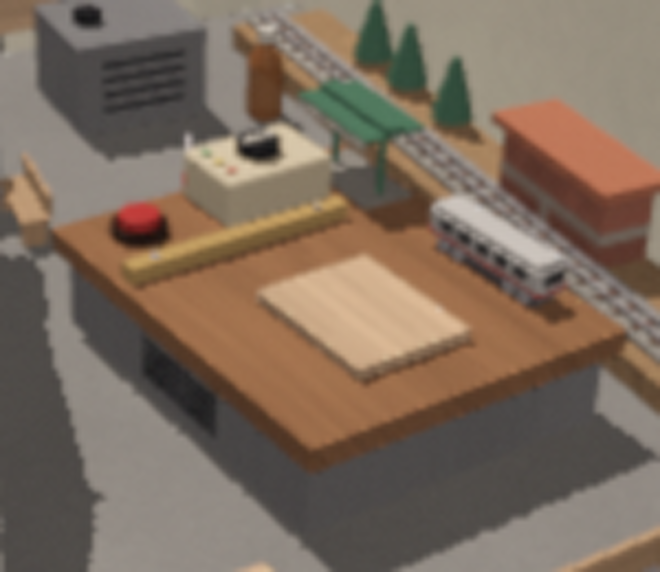

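```bash
cat > h.py <<'E'
import numpy as np, cv2
from scipy.spatial.transform import Rotation as Ro
from scipy.optimize import least_squares
def back(d,uv,z):
    uv=np.atleast_2d(uv).astype(float)
    r=np.c_[uv,np.ones(len(uv))]@np.linalg.inv(d["camera_matrix"]).T
    r=r@d["R"]; o=-d["R"].T@d["t"]
    s=(z-o[2])/r[:,2]
    return o+r*s[:,None]
def uncrop(pts,x0,y0,f): return (np.array(pts)+.5)/f-.5+np.array([x0,y0])
def proj(d,X):
    c=np.atleast_2d(X)@d["R"].T+d["t"]; p=c@d["camera_matrix"].T; return p[:,:2]/p[:,2:]
E
python3 - <<'E'
from rig import *
from h import *
d=grab_frame("top"); s=grab_frame("side")
def fit(local,Xw):
    # planar rigid fit
    L=np.array(local);W=Xw[:,:2];lc=L.mean(0);wc=W.mean(0)
    H=(L-lc).T@(W-wc);a=np.arctan2(H[0,1]-H[1,0],H[0,0]+H[1,1]);R=np.array([[np.cos(a),-np.sin(a)],[np.sin(a),np.cos(a)]])
    t=wc-R@lc; print("yaw",np.degrees(a),"t",t,"res mm",1e3*(W-(L@R.T+t)).round(4).__abs__().max());return a,t
td=back(d,uncrop([[561,48],[630,466],[98,549]],175,95,4.4),.1)
sd=back(s,uncrop([[312,455],[625,336],[54,232]],200,120,4.4),.1)
tb=back(d,uncrop([[323,241],[517,213],[540,364],[349,396]],175,95,4.4),.112)
sb=back(s,uncrop([[260,296],[364,255],[469,328],[365,374]],200,120,4.4),.112)
print(td,sd)
a1=fit([[.17,-.21],[-.17,-.21],[-.17,.21]],td)
a2=fit([[-.17,-.21],[.17,-.21],[-.17,.21]],sd)
# board corners, desk-like axes
b1=fit([[.06,.075],[.06,-.075],[-.06,-.075],[-.06,.075]],tb)
b2=fit([[-.06,.075],[.06,.075],[.06,-.075],[-.06,-.075]],sb)
# joint estimate
a=(a1[0]+a2[0])/2;t=(a1[1]+a2[1])/2
R=np.array([[np.cos(a),-np.sin(a)],[np.sin(a),np.cos(a)]])
for b in(b1,b2): print("board in desk",R.T@(b[1]-t),np.degrees(b[0]-a))
E
```

```text
[[ 0.76494854 -0.1298935   0.1       ]
 [ 0.43195636 -0.17477375  0.1       ]
 [ 0.37512151  0.23931439  0.1       ]] [[ 0.42961748 -0.18146857  0.1       ]
 [ 0.76068239 -0.13710363  0.1       ]
 [ 0.37460251  0.23299499  0.1       ]]
yaw 7.662628555360571 t [0.57083568 0.05514656] res mm 2.4
yaw 7.4045035731249245 t [0.5688071  0.04819337] res mm 3.8
yaw 7.905204509372263 t [ 0.56064975 -0.02279472] res mm 1.6
yaw 10.291383641791729 t [ 0.56196609 -0.02666198] res mm 3.0
board in desk [-0.01885531 -0.07261946] 0.371638445129515
board in desk [-0.01805736 -0.07662592] 2.75781757754898
```

The crop shows the bare plank on the teak, corners (323,241), (517,213), (540,364), (349,396). It measures about 120 x 150 mm, with roughly 80 mm to the rail and about 60 mm to the open edge. Next I work out the first move, above the gap between the board and the rail.

```bash
cat >> h.py <<'E'
A=np.radians(7.53); RD=np.array([[np.cos(A),-np.sin(A),0],[np.sin(A),np.cos(A),0],[0,0,1]]); TD=np.array([.5698,.0517,0])
def d2w(p): return RD@np.array(p,float)+TD
def w2d(p): return RD.T@(np.array(p)-TD)
def Rt(o): return Ro.from_euler('xyz',o['tool_rot'],degrees=True)
def togo(o,pos,R):
    R0=Rt(o)
    return np.r_[R0.inv().apply(np.array(pos)-o['position']),(R0.inv()*R).as_rotvec()].round(4)
def st(o):
    import json
    print("t",o['time'],"desk",w2d(o['position']).round(4),"world",o['position'].round(4),"rpy",o['tool_rot'].round(2),"F",o['force'].round(1),"q",o['joints'].round(1),"w",round(o['grip_width'],4))
    open('log.jsonl','a').write(json.dumps([list(o['joints']),list(o['position']),list(o['tool_rot'])])+"\n")
DOWN=Ro.from_matrix(RD)*Ro.from_euler('x',180,degrees=True)  # tool x = desk x
E
python3 - <<'E'
from rig import *
from h import *
o=observe(); st(o)
print(togo(o,d2w([-.018,.035,.30]),DOWN), np.linalg.norm(d2w([-.018,.035,.3])-o['position']))
E
```

```text
t 0.3 desk [-0.1927  0.6412  0.2309] world [0.2947 0.6621 0.2309] rpy [1.8e+02 4.0e-02 6.6e+01] F [ 0.1 -0.6  0.4] q [-71.4  33.9   2.8  92.2  -1.9  54.   -1.9] w 0.0853
[-4.2540e-01  4.6590e-01 -6.8800e-02  4.0000e-04  7.0000e-04  1.0205e+00] 0.6346339966651571
```

>>> jog_arm(
  plan="0 0 -0.04 0 0 0 0; -0.03 0.03 -0.07 0 0 0.1 0; -0.425 0.466 -0.07 0 0 1.02 0; -0.425 0.466 -0.07 0 0 1.02 0; -0.425 0.466 -0.07 0 0 1.02 0; -0.425 0.466 -0.07 0 0 1.02 0; -0.425 0.466 -0.07 0 0 1.02 0; -0.425 0.466 -0.07 0 0 1.02 0",
)

```text
time: 1.1
position: [0.4311, 0.3479, 0.3011]
tool_rot: [-180.0, -0.0, 8.4]
force: [0.4, -0.3, 1.0]
grip_width: 0.0859
```

```bash
python3 - <<'E'
from rig import *
from h import *
o=observe(); st(o)
print(togo(o,d2w([-.018,.035,.30]),DOWN))
E
```

```text
t 1.1 desk [-0.0986  0.3118  0.3011] world [0.4311 0.3479 0.3011] rpy [-1.7996e+02 -3.0000e-02  8.3700e+00] F [ 0.4 -0.3  1. ] q [-59.5  17.7  20.4 110.9  -7.7  52.7 -27. ] w 0.0859
[ 0.0766  0.278   0.001  -0.0006 -0.0005  0.0147]
```

>>> jog_arm(
  plan="0.077 0.278 0 0 0 0.015 0; 0.077 0.278 0 0 0 0.015 0; 0.077 0.278 0 0 0 0.015 0; 0.077 0.278 0 0 0 0.015 0; 0.077 0.278 0 0 0 0.015 0; 0.077 0.278 0 0 0 0.015 0; 0.077 0.278 0 0 0 0.015 0; 0.077 0.278 0 0 0 0.015 0",
)

```text
time: 1.9
position: [0.549, 0.0856, 0.3008]
tool_rot: [-180.0, -0.0, 7.7]
force: [-0.6, 0.9, 0.4]
grip_width: 0.0854
```

```bash
python3 - <<'E'
from rig import *
from h import *
o=observe(); st(o)
print(togo(o,d2w([-.018,.035,.10]),DOWN))
d=grab_frame("side")
c=d["frame"][70:250,180:380,::-1]
cv2.imwrite("pics/side2.png",cv2.resize(c,None,fx=3.5,fy=3.2,interpolation=cv2.INTER_CUBIC))
L=[__import__('json').loads(l) for l in open('log.jsonl')]
E
```

```text
t 1.9 desk [-0.0161  0.0364  0.3008] world [0.549  0.0856 0.3008] rpy [-179.99   -0.      7.69] F [-0.6  0.9  0.4] q [-33.5  18.4  25.8 110.9  -9.9  52.9   4.9] w 0.0854
[-1.900e-03  1.400e-03  2.008e-01 -2.000e-04 -1.000e-04  2.700e-03]
```

View pics/side2.png

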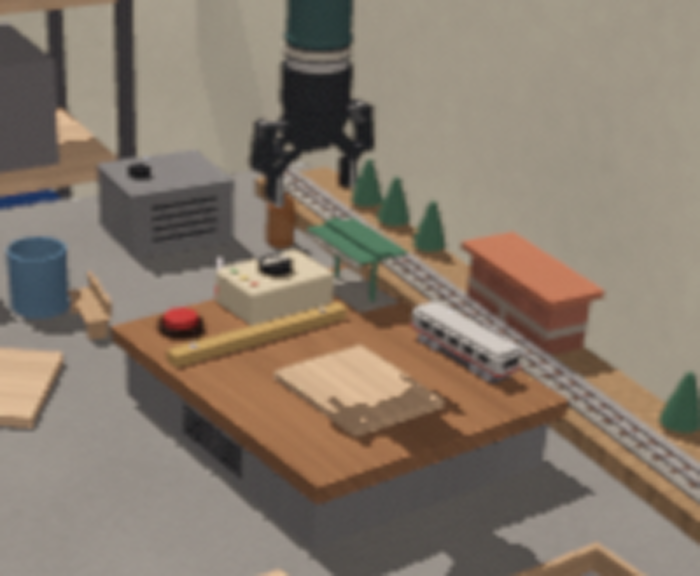

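>>> jog_arm(
  plan="-0.002 0.001 0.05 0 0 0 0; -0.002 0.001 0.1 0 0 0 0; -0.002 0.001 0.15 0 0 0 0; -0.002 0.001 0.18 0 0 0 0; -0.002 0.001 0.2 0 0 0 0; -0.002 0.001 0.21 0 0 0 0; -0.002 0.001 0.21 0 0 0 0; -0.002 0.001 0.21 0 0 0 0",
)

```text
time: 2.75
position: [0.5476, 0.0864, 0.0915]
tool_rot: [-180.0, -0.1, 7.9]
force: [-0.4, 0.2, -1.1]
grip_width: 0.0851
```

```bash
python3 - <<'E'
from rig import *
from h import *
o=observe(); st(o)
d=grab_frame("side")
c=d["frame"][120:250,200:350,::-1]
cv2.imwrite("pics/side3.png",cv2.resize(c,None,fx=4.4,fy=4.4,interpolation=cv2.INTER_CUBIC))
E
```

```text
t 2.75 desk [-0.0175  0.0374  0.0915] world [0.5476 0.0864 0.0915] rpy [-1.7997e+02 -8.0000e-02  7.9300e+00] F [-0.4  0.2 -1.1] q [-25.7  34.6  16.8 120.4 -20.8  27.6  14.8] w 0.0851
```

View pics/side3.png

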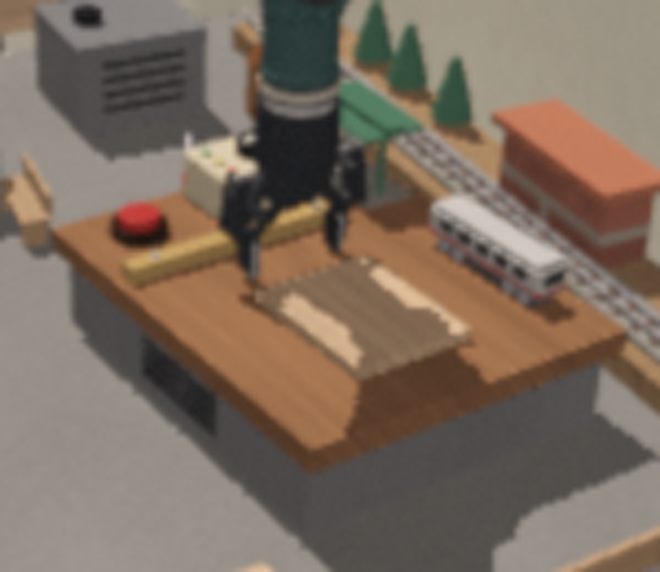

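>>> jog_arm(
  plan="0 0.02 0.001 0 0 0 0; 0 0.035 0.001 0 0 0 0; 0 0.05 0.001 0 0 0 0; 0 0.065 0.001 0 0 0 0; 0 0.08 0.001 0 0 0 0; 0 0.095 0.001 0 0 0 0; 0 0.105 0.001 0 0 0 0; 0 0.112 0.001 0 0 0 0",
)

```text
time: 3.6
position: [0.5623, -0.0269, 0.0897]
tool_rot: [180.0, 0.0, 7.8]
force: [-0.3, 3.9, 2.6]
grip_width: 0.0854
```

```bash
python3 - <<'E'
from rig import *
from h import *
o=observe(); st(o)
d=grab_frame("top")
c=d["frame"][95:230,175:335,::-1]
cv2.imwrite("pics/top4.png",cv2.resize(c,None,fx=4.4,fy=4.4,interpolation=cv2.INTER_CUBIC))
d=grab_frame("side")
c=d["frame"][120:250,200:350,::-1]
cv2.imwrite("pics/side4.png",cv2.resize(c,None,fx=4.4,fy=4.4,interpolation=cv2.INTER_CUBIC))
E
```

```text
t 3.6 desk [-0.0178 -0.077   0.0897] world [ 0.5623 -0.0269  0.0897] rpy [1.80e+02 2.00e-02 7.77e+00] F [-0.3  3.9  2.6] q [-13.1  35.1  15.6 119.3 -19.2  28.   24.7] w 0.0854
```

View pics/side4.png

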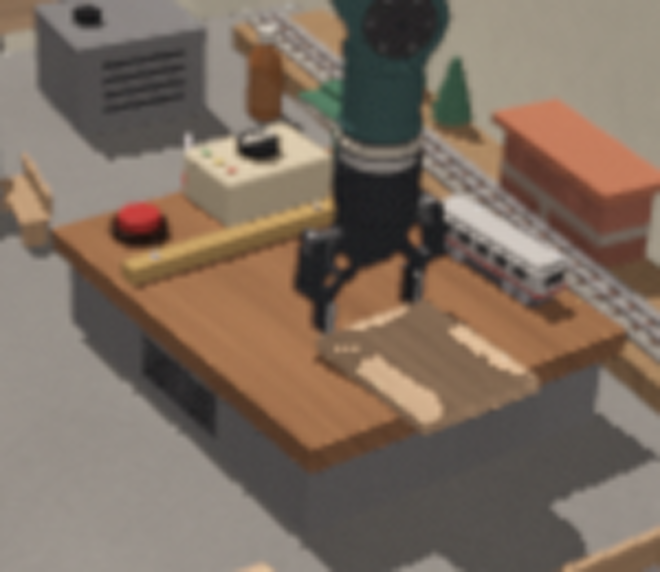

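View pics/top4.png

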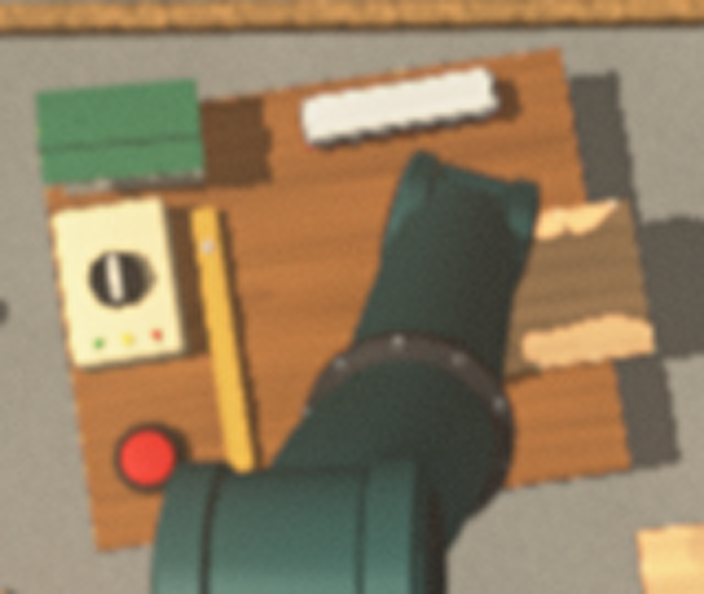

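```bash
python3 - <<'E'
from rig import *
from h import *
d=grab_frame("top")
for p in back(d,uncrop([[624,202],[655,352]],175,95,4.4),.112): print(w2d(p).round(4))
for p in back(d,uncrop([[561,48],[630,466]],175,95,4.4),.1): print(w2d(p).round(4))
s=grab_frame("side")
for p in back(s,uncrop([[540,376],[430,423],[318,350]],200,120,4.4),.112): print(w2d(p).round(4))
for p in back(s,uncrop([[312,455],[625,336]],200,120,4.4),.1): print(w2d(p).round(4))
E
```

```text
[ 0.0379 -0.233   0.112 ]
[-0.0821 -0.2379  0.112 ]
[ 0.1697 -0.2056  0.1   ]
[-0.1663 -0.2065  0.1   ]
[ 0.0461 -0.2344  0.112 ]
[-0.0742 -0.24    0.112 ]
[-0.0881 -0.106   0.112 ]
[-0.1695 -0.2128  0.1   ]
[ 0.1645 -0.2122  0.1   ]
```

>>> jog_arm(
  plan="0 0.01 0 0 0 0 0; 0 0.02 0 0 0 0 0; 0 0.027 0 0 0 0 0; 0 0.032 0 0 0 0 0; 0 0.032 0 0 0 0 0; 0 0.032 0 0 0 0 0; 0 -0.01 0 0 0 0 0; 0 -0.02 0 0 0 0 0",
)

```text
time: 4.6
position: [0.559, -0.0012, 0.0895]
tool_rot: [-179.8, 0.1, 8.1]
force: [0.8, 1.3, -0.9]
grip_width: 0.0851
```

```bash
python3 - <<'E'
from rig import *
from h import *
o=observe(); st(o)
d=grab_frame("top")
c=d["frame"][95:230,175:335,::-1]
cv2.imwrite("pics/top5.png",cv2.resize(c,None,fx=4.4,fy=4.4,interpolation=cv2.INTER_CUBIC))
d=grab_frame("side")
c=d["frame"][120:250,200:350,::-1]
cv2.imwrite("pics/side5.png",cv2.resize(c,None,fx=4.4,fy=4.4,interpolation=cv2.INTER_CUBIC))
E
```

```text
t 4.6 desk [-0.0177 -0.0511  0.0895] world [ 0.559  -0.0012  0.0895] rpy [-1.7983e+02  5.0000e-02  8.1200e+00] F [ 0.8  1.3 -0.9] q [-15.6  34.9  15.6 119.8 -19.6  27.8  22.9] w 0.0851
```

View pics/side5.png

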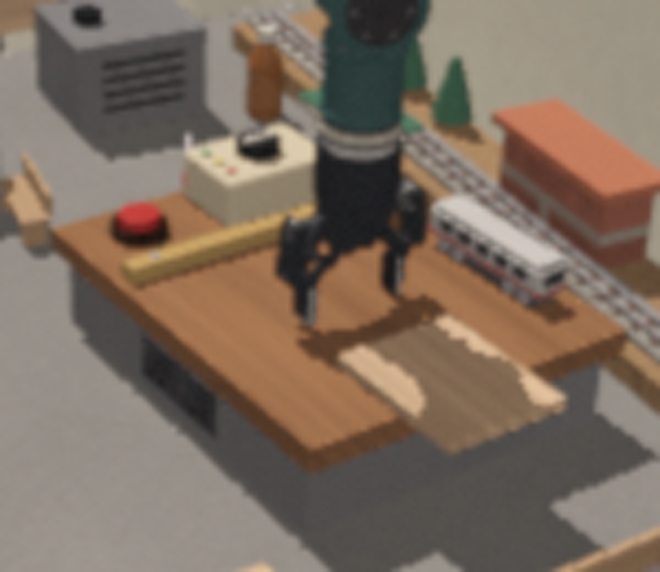

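View pics/top5.png

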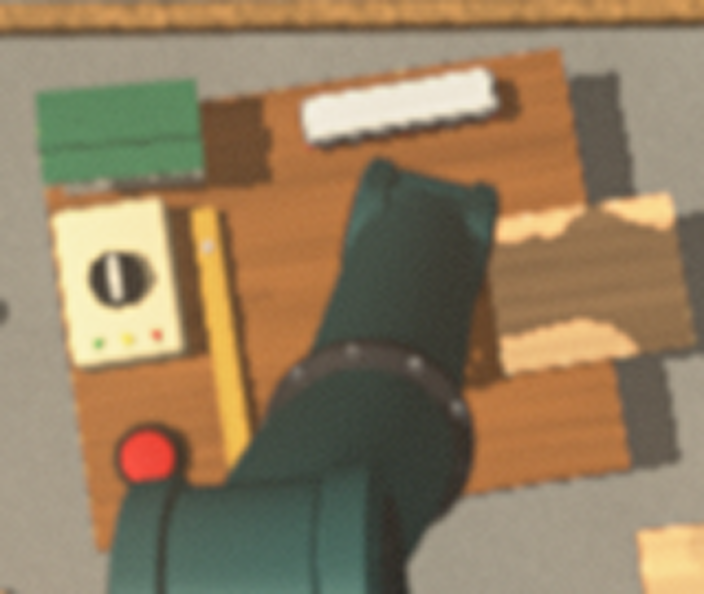

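```bash
python3 - <<'E'
from rig import *
from h import *
import json
d=grab_frame("top")
for p in back(d,uncrop([[671,195],[694,345],[504,376]],175,95,4.4),.112): print(w2d(p).round(4))
s=grab_frame("side")
for p in back(s,uncrop([[567,398],[453,446],[340,357],[440,316]],200,120,4.4),.112): print(w2d(p).round(4))
L=[json.loads(l) for l in open('log.jsonl')]
Q=np.radians([l[0] for l in L]);P=np.array([l[1] for l in L]);RR=Ro.from_euler('xyz',[l[2] for l in L],degrees=True)
def fk(p,sg,q):
    d1,d3,d5,d7,off,o7=p
    R=Ro.from_euler('z',off);x=np.array([0,0,d1])
    for i,(ax,l) in enumerate(zip('zyzyzyz',[0,d3,0,d5,0,d7,0])):
        # link after joint pairs
        R=R*Ro.from_euler(ax,sg[i]*q[i]+(o7 if i==6 else 0))
        if ax=='y': x=x+R.apply([0,0,l])
    return x,R
import itertools
best=[]
for sz in itertools.product([1,-1],repeat=4):
    sg=[sz[0],1,sz[1],1,sz[2],1,sz[3]]
    def f(p):
        r=[]
        for q,x,R in zip(Q,P,RR):
            a,b=fk(p,sg,q); r+=list(a-x)+list(.3*(b.inv()*R).as_rotvec())
        return r
    for off in np.arange(0,6.3,1.57):
      for o7 in(0,1.57,3.14,-1.57):
        s_=least_squares(f,[.36,.42,.4,.15,off,o7]); best.append((s_.cost,sg,s_.x))
best.sort(key=lambda b:b[0])
for b in best[:4]: print(b)
E
```

```text
[ 0.038  -0.2703  0.112 ]
[-0.0812 -0.2688  0.112 ]
[-0.0832 -0.1189  0.112 ]
[ 0.0434 -0.2707  0.112 ]
[-0.0784 -0.2743  0.112 ]
[-0.0786 -0.1244  0.112 ]
[ 0.0343 -0.1169  0.112 ]
(np.float64(7.367172711474434e-05), [-1, 1, -1, 1, -1, 1, -1], array([-0.06281815,  0.62356878,  0.4719998 , -0.05721962,  6.20988886,
        3.06829628]))
(np.float64(7.36717271147449e-05), [-1, 1, -1, 1, -1, 1, -1], array([-0.06281793,  0.62356878,  0.4719998 , -0.0572194 , -0.07329645,
       -3.21488902]))
(np.float64(7.367172711474638e-05), [-1, 1, -1, 1, -1, 1, -1], array([-0.06281769,  0.62356878,  0.4719998 , -0.05721917,  6.20988886,
        3.06829628]))
(np.float64(7.36717271147467e-05), [-1, 1, -1, 1, -1, 1, -1], array([-0.06281767,  0.62356878,  0.4719998 , -0.05721914, -0.07329645,
        3.06829628]))
```

```bash
cat > ik.py <<'E'
from h import *
LO=np.radians([-153.93,-27.13,-72.61,10.71,-87.88,4.46,-176.78]);HI=np.radians([153.93,128.08,78.16,143.7,267.88,118.87,176.78])
P0=[.294,.6236,.472,.30,-.0733,3.0683]
def fk(q,p=P0):
    d1,d3,d5,d7,off,o7=p
    R=Ro.from_euler('z',off);x=np.array([0,0,d1])
    for i,(ax,l) in enumerate(zip('zyzyzyz',[0,d3,0,d5,0,d7,0])):
        R=R*Ro.from_euler(ax,(-1 if ax=='z' else 1)*q[i]+(o7 if i==6 else 0))
        if ax=='y': x=x+R.apply([0,0,l])
    return x,R
def ik(pos,R,q0s,mid=0.0):
    out=[]
    for q0 in q0s:
        f=lambda q:np.r_[(fk(q)[0]-pos)*3,(fk(q)[1].inv()*R).as_rotvec(),.003*(q-q0)]
        s=least_squares(f,np.clip(q0,LO+.01,HI-.01),bounds=(LO,HI))
        x,RR=fk(s.x); out.append((np.linalg.norm(x-pos),np.degrees((RR.inv()*R).magnitude()),np.degrees(s.x).round(0)))
    return sorted(out,key=lambda o:o[0]+o[1]/100)
E
python3 - <<'E'
from ik import *
rng=np.random.default_rng(0)
qs=[LO+(HI-LO)*rng.random(7) for _ in range(25)]
for yaw in (0,30,-30,-60):
  zdir=RD@np.array([np.sin(np.radians(-yaw)),np.cos(np.radians(yaw)),0])
  for sgn in(1,-1):
    xd=np.array([0,0,sgn*1.]);R=Ro.from_matrix(np.c_[xd,np.cross(zdir,xd),zdir])
    pos=d2w([-.02,-.235,.106])
    print(yaw,sgn)
    for r in ik(pos,R,qs)[:4]: print(r[0].round(4),r[1].round(1),r[2])
E
```

```text
0 1
0.0 0.0 [ 23.  69.  18.  86. -55. 119. 166.]
0.0 0.0 [ 69.  94. -73.  86.   1.  83. 104.]
0.0 0.0 [ 28.  68.  10.  86. -52. 114. 162.]
0.0 0.0 [ 69.  94. -73.  86.   1.  83. 104.]
0 -1
0.0 0.0 [ 28.  68.   9.  86. -51. 113. -19.]
0.0 0.0 [ 63.  82. -54.  86. -15.  86. -59.]
0.0 0.0 [ 69.  94. -73.  86.   1.  83. -76.]
0.0 0.0 [ 24.  69.  16.  86. -55. 118. -15.]
30 1
0.0 0.0 [ 54.  94. -73.  72.   6. 113. 105.]
0.0 0.0 [ 54.  94. -73.  72.   6. 113. 105.]
0.0 0.0 [ 48.  82. -49.  72.  -7. 113. 124.]
0.0 0.0 [ 54.  94. -73.  72.   6. 113. 105.]
30 -1
0.0 0.0 [ 54.  94. -73.  72.   6. 113. -75.]
0.0 0.0 [ 49.  84. -53.  72.  -5. 112. -58.]
0.0 0.0 [ 54.  94. -73.  72.   6. 113. -75.]
0.0 0.0 [ 36.  74. -23.  72. -19. 117. -36.]
-30 1
0.0 0.0 [ 21.  68.  28. 104. -79. 118. 172.]
0.0 0.0 [ 82.  96. -73. 104.  -3.  49. 106.]
0.0 0.0 [ 79.  88. -63. 104. -19.  51. 121.]
0.0 0.0 [ 33.  65.  10. 104. -72. 103. 168.]
-30 -1
0.0 0.0 [ 38.  64.   4. 104. -70.  98. -14.]
0.0 0.0 [ 80.  89. -65. 104. -16.  51. -62.]
0.0 0.0 [ 59.  68. -27. 104. -55.  74. -26.]
0.0 0.0 [ 76.  82. -56. 104. -29.  55. -50.]
-60 1
0.0 0.0 [ 91. 102. -73. 123. -31.  10. 136.]
0.0 0.0 [  67.   70.  -32.  123.  -88.   60. -177.]
0.0 0.0 [  67.   70.  -32.  123.  -88.   60. -177.]
0.0 0.0 [  51.   64.  -11.  123.  267.   80. -177.]
-60 -1
0.0 0.0 [ 51.  64. -11. 123. 267.  80.   3.]
0.0 0.0 [ 21.  68.  28. 123. 257. 117.  -2.]
0.0 0.0 [ 20.  69.  30. 123. 256. 119.  -3.]
0.0 0.0 [ 90.  98. -70. 123. -48.  13. -27.]
```

```bash
cat >> h.py <<'E'
HOR=Ro.from_matrix(RD@np.array([[0,-1,0],[0,0,1],[-1,0,0]],float))
E
python3 - <<'E'
from rig import *
from h import *
o=observe(); st(o)
print(togo(o,d2w([-.02,-.40,.33]),HOR))
from ik import *
rng=np.random.default_rng(0)
q0=np.radians(o['joints'])
for p in ([-.02,-.40,.33],[-.02,-.40,.11],[-.02,-.3,.25]):
  for sgn in(0,1):
    for r in ik(d2w(p),HOR*Ro.from_euler('z',180*sgn,degrees=True),[q0]+[q0+rng.normal(size=7)*.5 for _ in range(6)])[:3]: print(p,sgn,r)
E
```

```text
t 4.8 desk [-0.0175 -0.0561  0.0899] world [ 0.5598 -0.0062  0.0899] rpy [ 1.7995e+02 -3.0000e-02  7.8800e+00] F [-0.9 -0.2  0.1] q [-15.4  34.9  15.8 119.7 -19.5  27.7  23. ] w 0.0855
[-0.0045  0.3441 -0.2398  1.2141 -1.2074  1.2138]
[-0.02, -0.4, 0.33] 0 (np.float64(9.316576783275006e-06), np.float64(0.0016838709737908477), array([ 53.,  61., -26.,  68., -41., 119., -55.]))
[-0.02, -0.4, 0.33] 0 (np.float64(1.2007728545336471e-05), np.float64(0.002171122102346567), array([ 53.,  61., -26.,  68., -41., 119., -55.]))
[-0.02, -0.4, 0.33] 0 (np.float64(1.344129323075744e-05), np.float64(0.002442438071024377), array([ 53.,  61., -26.,  68., -41., 119., -55.]))
[-0.02, -0.4, 0.33] 1 (np.float64(2.3945545944122964e-06), np.float64(0.0006179230599543356), array([ 54.,  62., -28.,  68., -40., 118., 124.]))
[-0.02, -0.4, 0.33] 1 (np.float64(4.842114762697255e-06), np.float64(0.001014499542192371), array([ 62.,  68., -49.,  68., -29., 111., 113.]))
[-0.02, -0.4, 0.33] 1 (np.float64(4.029114168638087e-06), np.float64(0.0011323355910050244), array([ 58.,  64., -37.,  68., -36., 115., 120.]))
[-
[... 1024 characters left out ...]
 0 (np.float64(7.392055751777175e-06), np.float64(0.0011332668414524806), array([ 36.,  59.,   1.,  82., -49., 119., -32.]))
[-0.02, -0.3, 0.25] 0 (np.float64(7.200617127280803e-06), np.float64(0.0011957817083871301), array([ 36.,  59.,   1.,  82., -49., 119., -32.]))
[-0.02, -0.3, 0.25] 1 (np.float64(3.299447978860387e-06), np.float64(0.0008060215549389242), array([ 68.,  80., -69.,  82., -13.,  92., 105.]))
[-0.02, -0.3, 0.25] 1 (np.float64(3.176195665496995e-06), np.float64(0.0011133848235414256), array([ 58.,  66., -39.,  82., -32., 101., 127.]))
[-0.02, -0.3, 0.25] 1 (np.float64(3.800695552549429e-06), np.float64(0.0013108330545844049), array([ 55.,  64., -34.,  82., -34., 103., 129.]))
```

>>> jog_arm(
  plan="0 0 -0.05 0 0 0 0; 0 0.02 -0.1 0 0 0 0; 0 0.07 -0.15 0.1 -0.1 0.1 0; 0 0.12 -0.19 0.18 -0.18 0.18 0; -0.004 0.16 -0.2 0.26 -0.26 0.26 0; -0.004 0.2 -0.2 0.34 -0.34 0.34 0; -0.004 0.235 -0.2 0.42 -0.42 0.42 0; -0.004 0.245 -0.2 0.5 -0.5 0.5 0",
)

```text
time: 5.6
position: [0.5874, -0.259, 0.2903]
tool_rot: [-157.7, 33.9, -16.0]
force: [-0.6, 0.6, 0.9]
grip_width: 0.0854
```

```bash
python3 - <<'E'
from rig import *
from h import *
o=observe(); st(o)
print(togo(o,d2w([-.02,-.31,.27]),HOR))
E
```

```text
t 5.6 desk [-0.0233 -0.3104  0.2903] world [ 0.5874 -0.259   0.2903] rpy [-157.65   33.89  -16.01] F [-0.6  0.6  0.9] q [ 13.4  44.2  25.7  78.7 -26.7 100.9  20.5] w 0.0854
[ 0.0137  0.0043  0.0147  0.7062 -0.716   0.7012]
```

>>> jog_arm(
  plan="0.01 0 0.01 0.08 -0.08 0.08 0; 0.01 0 0.01 0.16 -0.16 0.16 0; 0.014 0.004 0.015 0.24 -0.24 0.24 0; 0.014 0.004 0.015 0.32 -0.32 0.32 0; 0.014 0.004 0.015 0.4 -0.4 0.4 0; 0.014 0.004 0.015 0.48 -0.48 0.48 0; 0.014 0.004 0.015 0.56 -0.56 0.56 0; 0.014 0.004 0.015 0.64 -0.64 0.64 0",
)

```text
time: 6.4
position: [0.5917, -0.2507, 0.2685]
tool_rot: [-137.7, 84.6, -36.3]
force: [-0.5, -0.1, -0.5]
grip_width: 0.0852
```

```bash
python3 - <<'E'
from rig import *
from h import *
o=observe(); st(o)
print(togo(o,d2w([-.02,-.31,.27]),HOR))
E
```

```text
t 6.4 desk [-0.0179 -0.3026  0.2685] world [ 0.5917 -0.2507  0.2685] rpy [-137.73   84.6   -36.32] F [-0.5 -0.1 -0.5] q [ 37.8  58.2  -1.1  77.6 -48.1 117.6 -28.4] w 0.0852
[-0.0012  0.0025 -0.0073  0.0677 -0.0676  0.0658]
```

>>> jog_arm(
  plan="0.03 0.002 0 0.02 -0.02 0.02 0; 0.06 0.002 0 0.04 -0.04 0.04 0; 0.09 0.002 0 0.067 -0.067 0.066 0; 0.11 0.002 0 0.067 -0.067 0.066 0; 0.13 0.002 0 0.067 -0.067 0.066 0; 0.14 0.002 0 0.067 -0.067 0.066 0; 0.14 0.002 0 0.067 -0.067 0.066 0; 0.14 0.002 0 0.067 -0.067 0.066 0",
)

```text
time: 7.2
position: [0.6024, -0.2561, 0.1307]
tool_rot: [-120.7, 89.7, -22.7]
force: [-0.5, -0.2, 0.6]
grip_width: 0.0854
```

```bash
python3 - <<'E'
from rig import *
from h import *
o=observe(); st(o)
print(togo(o,d2w([-.02,-.30,.1065]),HOR))
s=grab_frame("side")
cv2.imwrite("pics/side6.png",cv2.resize(s["frame"][120:270,190:350,::-1],None,fx=4,fy=4,interpolation=cv2.INTER_CUBIC))
E
```

```text
t 7.2 desk [-0.008  -0.3094  0.1307] world [ 0.6024 -0.2561  0.1307] rpy [-120.67   89.67  -22.66] F [-0.5 -0.2  0.6] q [ 38.4  69.8  -0.7  74.7 -49.4 114.2 -26.4] w 0.0854
[ 0.0241  0.012   0.0096  0.0085 -0.0029  0.005 ]
```

View pics/side6.png

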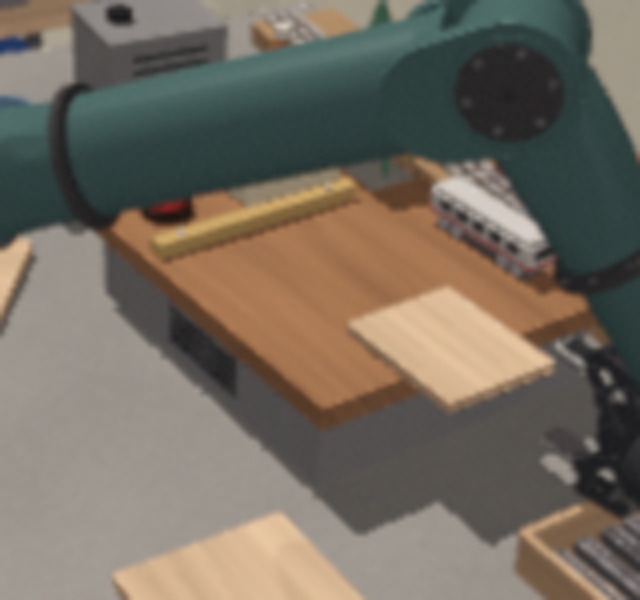

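```bash
python3 - <<'E'
from rig import *
from h import *
d=grab_frame("top")
print(back(d,np.array([[526,203],[618,190],[628,248],[533,260]])/1.5,.045).round(3))
print(d2w([-.02,-.6,0]))
cv2.imwrite("pics/top6.png",cv2.resize(d["frame"][80:300,180:460,::-1],None,fx=2.7,fy=2.7,interpolation=cv2.INTER_CUBIC))
E
```

```text
[[ 0.669 -0.31   0.045]
 [ 0.697 -0.535  0.045]
 [ 0.555 -0.552  0.045]
 [ 0.53  -0.322  0.045]]
[ 0.62859965 -0.54574674  0.        ]
```

View pics/top6.png

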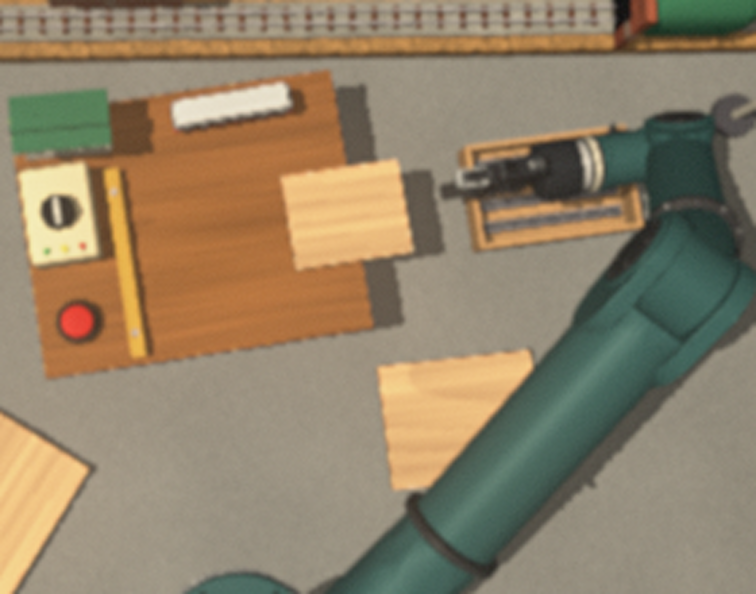

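>>> jog_arm(
  plan="0.01 0.012 0.01 0.008 -0.003 0.005 0; 0.02 0.012 0.01 0.008 -0.003 0.005 0; 0.024 0.012 0.01 0.008 -0.003 0.005 0; 0.024 0.012 0.01 0.008 -0.003 0.005 0; 0.024 0.012 0.01 0.008 -0.003 0.005 0",
)

```text
time: 7.8
position: [0.5867, -0.2483, 0.1193]
tool_rot: [-5.7, 88.7, 92.4]
force: [-11.4, 2.4, 31.7]
grip_width: 0.0853
```

```bash
python3 - <<'E'
from rig import *
from h import *
o=observe(); st(o)
print(togo(o,d2w([-.02,-.225,.1065]),HOR))
E
```

```text
t 7.8 desk [-0.0226 -0.2997  0.1193] world [ 0.5867 -0.2483  0.1193] rpy [-5.69 88.68 92.39] F [-11.4   2.4  31.7] q [ 38.7  70.4  -0.8  76.9 -48.8 113.8 -24.4] w 0.0853
[ 0.0145 -0.0032  0.0743  0.0096  0.0229  0.0022]
```

Contact: 32 N upward at z = 0.119, so something on the arm is touching below, probably the track box. Backing up.

>>> jog_arm(
  plan="-0.02 0 0 0 0 0 0; -0.025 0 0 0 0 0 0; -0.03 0 0 0 0 0 0",
)

```text
time: 8.1
position: [0.5891, -0.2481, 0.1362]
tool_rot: [155.0, 89.9, -107.5]
force: [-0.4, 0.1, 0.2]
grip_width: 0.0857
```

```bash
python3 - <<'E'
from rig import *
from h import *
o=observe(); st(o)
s=grab_frame("side"); d=grab_frame("top")
cv2.imwrite("pics/side7.png",cv2.resize(s["frame"][160:320,270:430,::-1],None,fx=4,fy=3.7,interpolation=cv2.INTER_CUBIC))
cv2.imwrite("pics/top7.png",cv2.resize(d["frame"][100:230,300:470,::-1],None,fx=4,fy=4,interpolation=cv2.INTER_CUBIC))
E
```

```text
t 8.1 desk [-0.0201 -0.2997  0.1362] world [ 0.5891 -0.2481  0.1362] rpy [ 155.02   89.9  -107.48] F [-0.4  0.1  0.2] q [ 38.7  68.5  -0.8  77.8 -49.1 113.  -25.4] w 0.0857
```

View pics/side7.png

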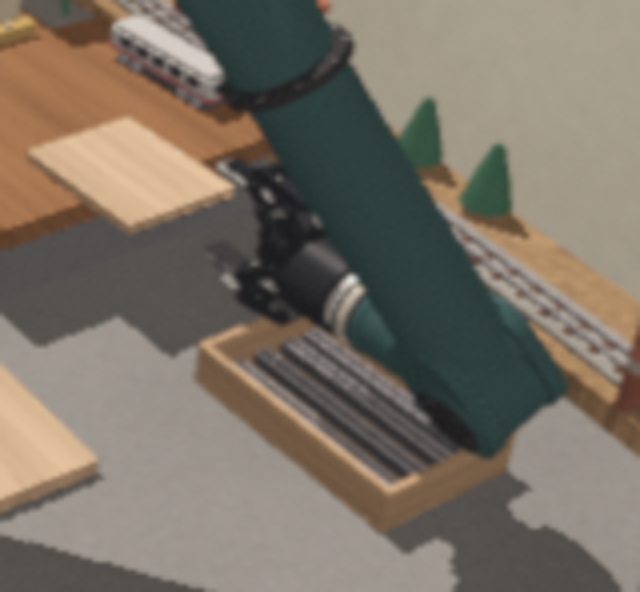

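View pics/top7.png

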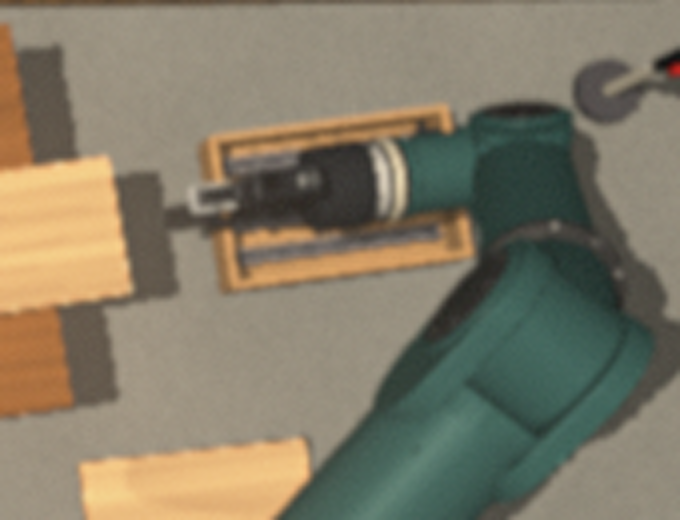

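The pictures show the wrist joint over the far end of the track box, so that is what touched, and the box has not visibly moved. I'll hold the tool about 5° nose-down, which keeps the wrist higher, and grip with the board's rear edge slightly raised.

```bash
cat >> h.py <<'E'
def HT(deg):
    s,c=np.sin(np.radians(deg)),np.cos(np.radians(deg))
    return Ro.from_matrix(RD@np.array([[0,-1,0],[-s,0,c],[-c,0,-s]],float))
E
python3 - <<'E'
from rig import *
from h import *
o=observe(); st(o)
print(togo(o,d2w([-.02,-.30,.137]),HT(5)))
print(togo(o,d2w([-.02,-.225,.132]),HT(5)))
E
```

```text
t 8.2 desk [-0.0203 -0.2996  0.1358] world [ 0.589  -0.248   0.1358] rpy [ 116.56   89.92 -145.93] F [-0.  -0.2  0.2] q [ 38.7  68.5  -0.8  77.8 -49.1 113.  -25.3] w 0.0856
[-0.0012 -0.0003 -0.0004 -0.0003  0.0867 -0.0012]
[ 0.0038 -0.0002  0.0747 -0.0003  0.0867 -0.0012]
```

>>> jog_arm(
  plan="-0.001 0 0 0 0.045 0 0; -0.001 0 0 0 0.087 0 0; 0 0 0.02 0 0.087 0 0; 0.002 0 0.04 0 0.087 0 0; 0.004 0 0.055 0 0.087 0 0; 0.004 0 0.065 0 0.087 0 0; 0.004 0 0.075 0 0.087 0 0; 0.004 0 0.075 0 0.087 0 0",
)

```text
time: 9.0
position: [0.5789, -0.1721, 0.132]
tool_rot: [178.8, 85.1, -83.6]
force: [0.6, -0.1, -0.2]
grip_width: 0.0854
```

```bash
python3 - <<'E'
from rig import *
from h import *
o=observe(); st(o)
print(togo(o,d2w([-.02,-.225,.115]),HT(5)))
s=grab_frame("side"); d=grab_frame("top")
cv2.imwrite("pics/side8.png",cv2.resize(s["frame"][140:300,250:410,::-1],None,fx=4,fy=3.7,interpolation=cv2.INTER_CUBIC))
cv2.imwrite("pics/top8.png",cv2.resize(d["frame"][100:230,240:410,::-1],None,fx=4,fy=4,interpolation=cv2.INTER_CUBIC))
E
```

```text
t 9.0 desk [-0.0203 -0.223   0.132 ] world [ 0.5789 -0.1721  0.132 ] rpy [178.83  85.12 -83.57] F [ 0.6 -0.1 -0.2] q [ 34.8  64.   -0.8  87.6 -49.5 103.5 -21.8] w 0.0854
[ 0.0171 -0.0004 -0.0005  0.0013  0.0021 -0.0016]
```

View pics/side8.png

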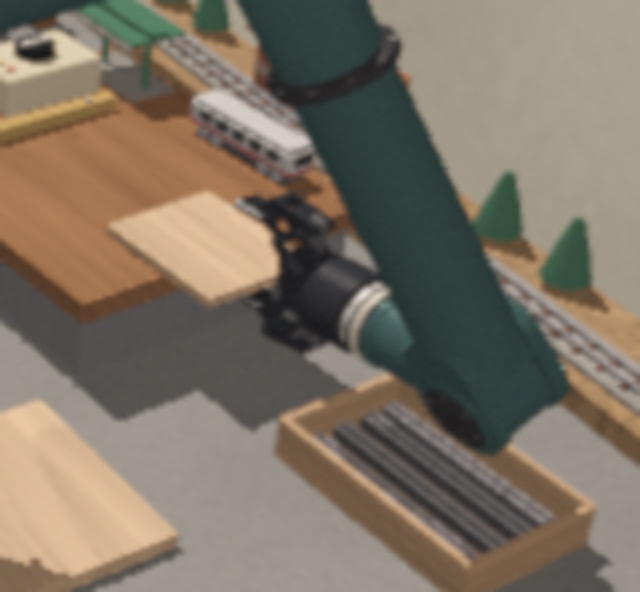

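View pics/top8.png

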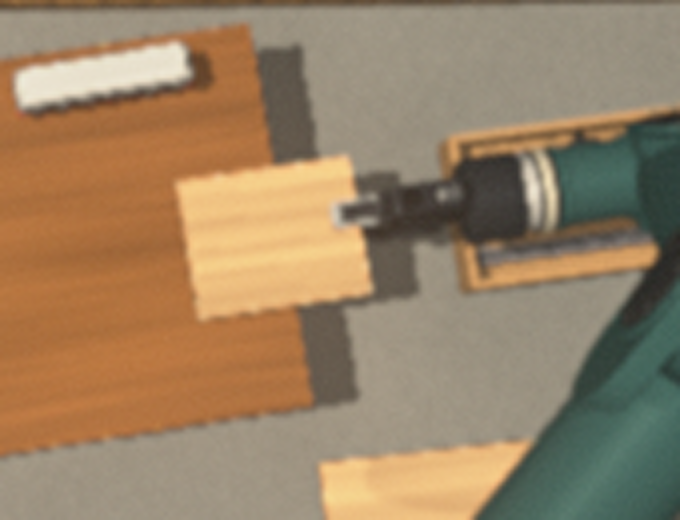

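>>> jog_arm(
  plan="0.006 0 0 0 0 0 0; 0.012 0 0 0 0 0 0; 0.016 0 0 0 0 0 0; 0.016 0 0 0 0 0 0",
)

```text
time: 9.5
position: [0.5787, -0.175, 0.1147]
tool_rot: [177.9, 85.1, -84.6]
force: [-0.8, 0.6, 0.4]
grip_width: 0.0858
```

```bash
python3 - <<'E'
from rig import *
from h import *
o=observe(); st(o)
E
```

```text
t 9.5 desk [-0.0209 -0.2259  0.1147] world [ 0.5787 -0.175   0.1147] rpy [177.92  85.09 -84.57] F [-0.8  0.6  0.4] q [ 34.9  65.5  -0.7  86.9 -49.3 103.1 -21.2] w 0.0858
```

No contact. Closing the gripper.

>>> jog_arm(
  plan="0 0 0 0 0 0 128; 0 0 0 0 0 0 200; 0 0 0 0 0 0 255; 0 0 0 0 0 0 255; 0 0 0 0 0 0 255; 0 0 0 0 0 0 255; 0 0 0 0 0 0 255; 0 0 0 0 0 0 255",
)

```text
time: 10.3
position: [0.579, -0.1749, 0.1155]
tool_rot: [178.7, 85.0, -83.8]
force: [0.3, -0.9, -2.1]
grip_width: 0.0114
```

```bash
python3 - <<'E'
from rig import *
from h import *
o=observe(); st(o)
s=grab_frame("side")
cv2.imwrite("pics/side9.png",cv2.resize(s["frame"][140:300,250:410,::-1],None,fx=4,fy=3.7,interpolation=cv2.INTER_CUBIC))
E
```

```text
t 10.3 desk [-0.0206 -0.2259  0.1155] world [ 0.579  -0.1749  0.1155] rpy [178.7   85.02 -83.79] F [ 0.3 -0.9 -2.1] q [ 34.9  65.4  -0.7  87.  -49.3 103.1 -21.2] w 0.0114
```

View pics/side9.png

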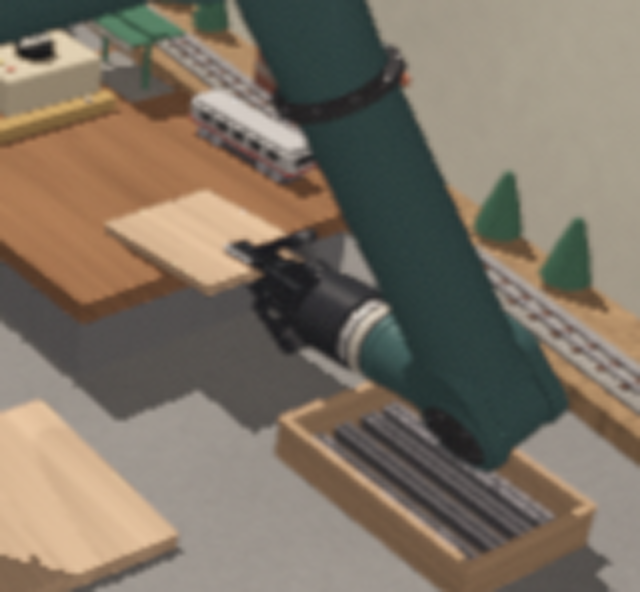

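>>> jog_arm(
  plan="-0.01 0 0 0 0 0 255; -0.025 0 0 0 0 0 255; -0.04 0 -0.002 0 0 0 255; -0.055 0 -0.004 0 0 0 255; -0.07 0 -0.006 0 0 0 255; -0.085 0 -0.007 0 0 0 255; -0.1 0 -0.008 0 0 0 255; -0.11 0 -0.009 0 0 0 255",
)

```text
time: 11.15
position: [0.5793, -0.1743, 0.228]
tool_rot: [179.6, 85.0, -82.9]
force: [-0.2, -0.1, -2.9]
grip_width: 0.0112
```

```bash
python3 - <<'E'
from rig import *
from h import *
o=observe(); st(o)
s=grab_frame("side")
cv2.imwrite("pics/side10.png",cv2.resize(s["frame"][110:290,210:410,::-1],None,fx=3.5,fy=3.2,interpolation=cv2.INTER_CUBIC))
E
```

```text
t 11.15 desk [-0.0202 -0.2253  0.228 ] world [ 0.5793 -0.1743  0.228 ] rpy [179.62  85.03 -82.85] F [-0.2 -0.1 -2.9] q [ 34.9  56.5  -0.7  89.1 -50.8 107.3 -26.5] w 0.0112
```

View pics/side10.png

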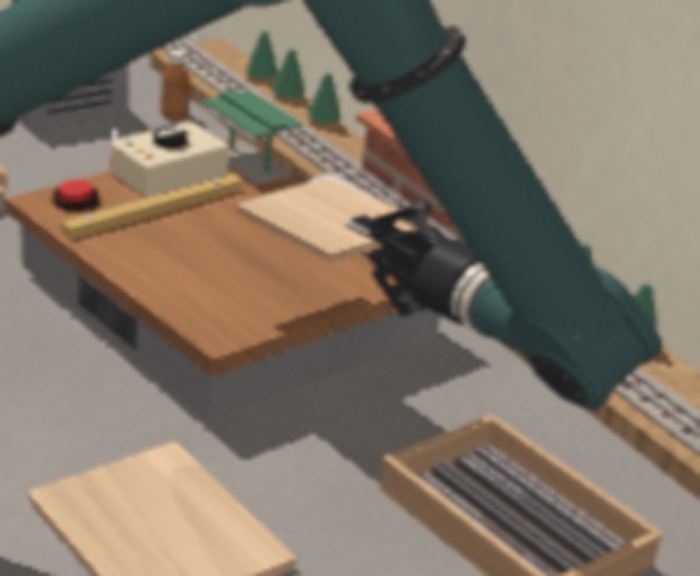

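Board held and lifted clear of the desk. Now the turn-over about the tool axis.

>>> jog_arm(
  plan="0 0 0 0 0 -0.08 255; 0 0 0 0 0 -0.2 255; 0 0 0 0 0 -0.34 255; 0 0 0 0 0 -0.48 255; 0 0 0 0 0 -0.62 255; 0 0 0 0 0 -0.76 255; 0 0 0 0 0 -0.9 255; 0 0 0 0 0 -1.04 255",
)

```text
time: 12.0
position: [0.5788, -0.1745, 0.2257]
tool_rot: [-95.7, 30.1, 4.7]
force: [-0.1, 0.3, -3.3]
grip_width: 0.0114
```

>>> jog_arm(
  plan="0 0 0 0 0 -0.14 255; 0 0 0 0 0 -0.28 255; 0 0 0 0 0 -0.42 255; 0 0 0 0 0 -0.56 255; 0 0 0 0 0 -0.7 255; 0 0 0 0 0 -0.84 255; 0 0 0 0 0 -0.98 255; 0 0 0 0 0 -1.12 255",
)

```text
time: 12.8
position: [0.5785, -0.1747, 0.2254]
tool_rot: [-96.0, -33.7, 10.9]
force: [0.2, -0.6, -1.8]
grip_width: 0.0113
```

```bash
python3 - <<'E'
from rig import *
from h import *
o=observe(); st(o)
print(togo(o,d2w([-.02,-.225,.228]),HT(5)*Ro.from_euler('z',180,degrees=True)))
s=grab_frame("side")
cv2.imwrite("pics/side11.png",cv2.resize(s["frame"][110:290,210:410,::-1],None,fx=3.5,fy=3.2,interpolation=cv2.INTER_CUBIC))
E
```

```text
t 12.8 desk [-0.021  -0.2256  0.2254] world [ 0.5785 -0.1747  0.2254] rpy [-95.99 -33.75  10.91] F [ 0.2 -0.6 -1.8] q [ 53.4  61.  -32.9  88.1 -36.5  93.2  80.5] w 0.0113
[ 2.300e-03 -1.600e-03  3.000e-04 -9.000e-04  1.000e-04 -9.792e-01]
```

View pics/side11.png

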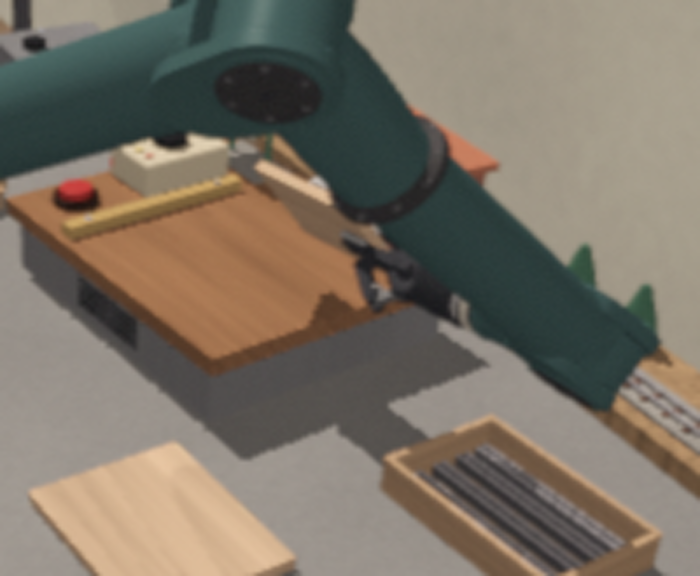

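>>> jog_arm(
  plan="0 0 0 0 0 -0.14 255; 0 0 0 0 0 -0.28 255; 0 0 0 0 0 -0.42 255; 0 0 0 0 0 -0.56 255; 0 0 0 0 0 -0.7 255; 0.002 -0.002 0 0 0 -0.84 255; 0.002 -0.002 0 0 0 -0.95 255; 0.002 -0.002 0 0 0 -0.98 255",
)

```text
time: 13.65
position: [0.579, -0.1747, 0.2279]
tool_rot: [-176.5, -85.0, 94.1]
force: [-0.1, -0.8, -3.8]
grip_width: 0.0114
```

```bash
python3 - <<'E'
from rig import *
from h import *
o=observe(); st(o)
print(togo(o,d2w([-.02,-.225,.130]),HT(5)*Ro.from_euler('z',180,degrees=True)))
s=grab_frame("side"); d=grab_frame("top")
cv2.imwrite("pics/side12.png",cv2.resize(s["frame"][110:290,210:410,::-1],None,fx=3.5,fy=3.2,interpolation=cv2.INTER_CUBIC))
cv2.imwrite("pics/top12.png",cv2.resize(d["frame"][100:230,240:410,::-1],None,fx=4,fy=4,interpolation=cv2.INTER_CUBIC))
E
```

```text
t 13.65 desk [-0.0206 -0.2256  0.2279] world [ 0.579  -0.1747  0.2279] rpy [-176.55  -85.04   94.09] F [-0.1 -0.8 -3.8] q [ 61.4  66.5 -49.   87.6 -27.1  87.5 125.4] w 0.0114
[-0.0975  0.0011  0.0091 -0.0005 -0.0008 -0.0052]
```

View pics/side12.png

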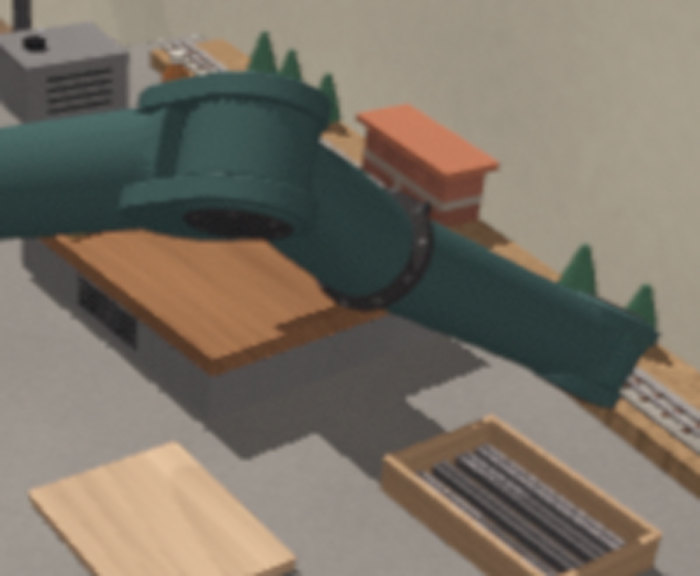

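View pics/top12.png

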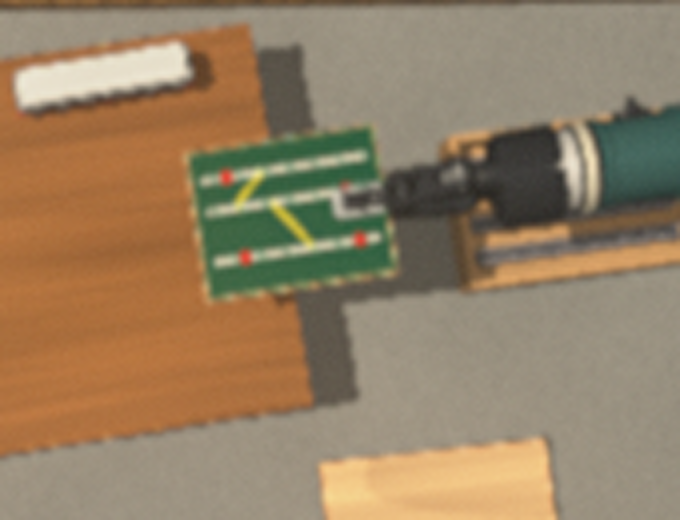

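>>> jog_arm(
  plan="-0.02 0.001 0.002 0 0 0 255; -0.04 0.001 0.004 0 0 0 255; -0.06 0.001 0.006 0 0 0 255; -0.075 0.001 0.007 0 0 0 255; -0.085 0.001 0.008 0 0 0 255; -0.09 0.001 0.008 0 0 0 255; -0.093 0.001 0.009 0 0 0 255; -0.093 0.001 0.009 0 0 0 255",
)

```text
time: 14.55
position: [0.5804, -0.1729, 0.1357]
tool_rot: [-178.0, -85.1, 95.6]
force: [0.4, 0.2, -2.7]
grip_width: 0.0116
```

```bash
python3 - <<'E'
from rig import *
from h import *
o=observe(); st(o)
print(togo(o,d2w([-.02,-.225,.1165]),HT(5)*Ro.from_euler('z',180,degrees=True)))
s=grab_frame("side"); d=grab_frame("top")
cv2.imwrite("pics/side13.png",cv2.resize(s["frame"][110:290,210:410,::-1],None,fx=3.5,fy=3.2,interpolation=cv2.INTER_CUBIC))
E
```

```text
t 14.55 desk [-0.019  -0.224   0.1357] world [ 0.5804 -0.1729  0.1357] rpy [-178.05  -85.08   95.57] F [ 0.4  0.2 -2.7] q [ 60.   73.1 -46.4  86.1 -23.5  85.  129.3] w 0.0116
[-0.0192 -0.001   0.0007 -0.     -0.0014 -0.0029]
```

View pics/side13.png

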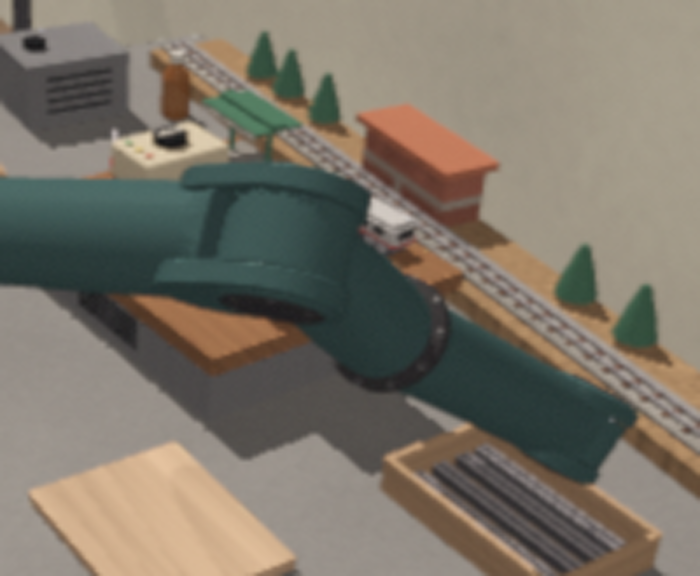

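>>> jog_arm(
  plan="-0.004 0 0 0 0 0 255; -0.008 0 0 0 0 0 255; -0.01 0 0.001 0 0 0 255; -0.01 0 0.001 0 0 0 255",
)

```text
time: 15.05
position: [0.5799, -0.1727, 0.1249]
tool_rot: [-177.2, -85.1, 94.8]
force: [-0.3, -0.1, -2.6]
grip_width: 0.0113
```

>>> jog_arm(
  plan="-0.002 0 0 0 0 0 255; -0.004 0 0 0 0 0 255; -0.005 0 0 0 0 0 255; -0.005 0 0 0 0 0 255",
)

```text
time: 15.45
position: [0.5802, -0.1733, 0.1202]
tool_rot: [-177.6, -85.1, 95.1]
force: [-0.7, -0.4, -3.0]
grip_width: 0.0112
```

>>> jog_arm(
  plan="-0.001 0 0 0 0 0 255; -0.002 0 0 0 0 0 255; -0.003 0 0 0 0 0 255; -0.003 0 0 0 0 0 255",
)

```text
time: 15.85
position: [0.5802, -0.1735, 0.1173]
tool_rot: [-177.6, -85.1, 95.1]
force: [0.1, -0.3, -3.1]
grip_width: 0.0111
```

>>> jog_arm(
  plan="-0.001 0 0 0 0 0 255; -0.002 0 0 0 0 0 255; -0.002 0 0 0 0 0 255; -0.002 0 0 0 0 0 255",
)

```text
time: 16.25
position: [0.5803, -0.1736, 0.1157]
tool_rot: [-177.9, -85.1, 95.4]
force: [-0.3, -0.3, -1.9]
grip_width: 0.0114
```

>>> jog_arm(
  plan="-0.002 0 0 0 0 0 255; -0.003 0 0 0 0 0 255; -0.003 0 0 0 0 0 255",
)

```text
time: 16.55
position: [0.5803, -0.1738, 0.1144]
tool_rot: [-178.5, -85.3, 96.0]
force: [-0.8, -1.1, 3.4]
grip_width: 0.0105
```

>>> jog_arm(
  plan="0 0 0 0 0 0 212; 0 0 0 0 0 0 205; 0 0 0 0 0 0 195; 0 0 0 0 0 0 180; 0 0 0 0 0 0 160; 0 0 0 0 0 0 130; 0 0 0 0 0 0 100; 0 0 0 0 0 0 70",
)

```text
time: 17.35
position: [0.5804, -0.174, 0.1128]
tool_rot: [-178.0, -85.1, 95.5]
force: [-0.1, -0.4, 0.9]
grip_width: 0.0616
```

>>> jog_arm(
  plan="0 0 0 0 0 0 40; 0 0 0 0 0 0 0; 0 0 0 0 0 0 0; 0 0 0 0 0 0 0",
)

```text
time: 17.75
position: [0.5803, -0.1739, 0.1125]
tool_rot: [-177.8, -85.1, 95.3]
force: [-0.8, 0.8, -0.1]
grip_width: 0.0853
```

```bash
python3 - <<'E'
from rig import *
from h import *
o=observe(); st(o)
print(togo(o,d2w([-.02,-.32,.125]),HT(5)*Ro.from_euler('z',180,degrees=True)))
d=grab_frame("top")
cv2.imwrite("pics/top14.png",cv2.resize(d["frame"][100:230,240:410,::-1],None,fx=4,fy=4,interpolation=cv2.INTER_CUBIC))
E
```

```text
t 17.75 desk [-0.0192 -0.2251  0.1125] world [ 0.5803 -0.1739  0.1125] rpy [-177.78  -85.06   95.3 ] F [-0.8  0.8 -0.1] q [ 59.7  74.8 -45.7  85.4 -22.6  84.6 130.2] w 0.0853
[ 0.0043 -0.0008 -0.0957 -0.     -0.0011 -0.0034]
```

View pics/top14.png

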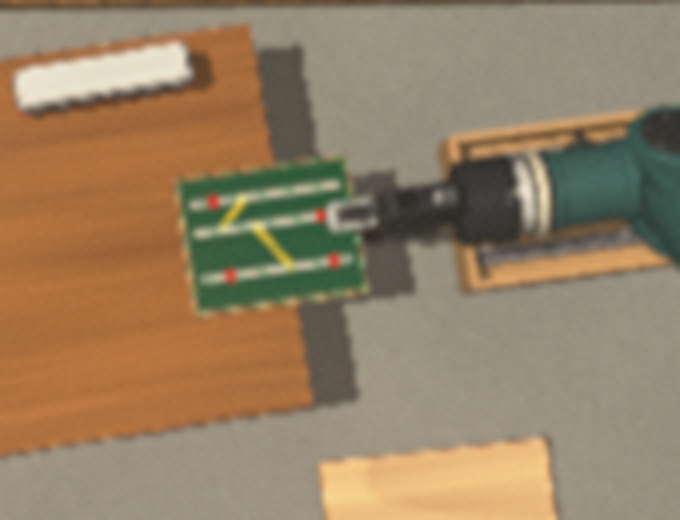

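>>> jog_arm(
  plan="0.001 0 -0.02 0 0 0 0; 0.002 0 -0.04 0 0 0 0; 0.004 0 -0.06 0 0 0 0; 0.006 0 -0.08 0 0 0 0; 0.03 0 -0.095 0 0 0 0; 0.06 0 -0.1 0 0 0 0; 0.1 0 -0.1 0 0 0 0; 0.14 0 -0.1 0 0 0 0",
)

```text
time: 18.6
position: [0.5921, -0.2608, 0.2615]
tool_rot: [-177.2, -85.1, 94.7]
force: [0.4, -0.5, 0.9]
grip_width: 0.0856
```

```bash
python3 - <<'E'
from rig import *
from h import *
o=observe(); st(o)
print(togo(o,d2w([-.02,-.32,.26]),DOWN))
s=grab_frame("side"); d=grab_frame("top")
cv2.imwrite("pics/top15.png",cv2.resize(d["frame"][100:230,240:410,::-1],None,fx=4,fy=4,interpolation=cv2.INTER_CUBIC))
cv2.imwrite("pics/side15.png",cv2.resize(s["frame"][110:290,210:410,::-1],None,fx=3.5,fy=3.2,interpolation=cv2.INTER_CUBIC))
E
```

```text
t 18.6 desk [-0.0189 -0.3127  0.2615] world [ 0.5921 -0.2608  0.2615] rpy [-177.23  -85.11   94.72] F [ 0.4 -0.5  0.9] q [ 62.4  66.5 -47.8  77.3 -26.9  98.2 122. ] w 0.0856
[-2.1000e-03 -1.1000e-03 -7.1000e-03 -1.1477e+00 -1.1434e+00  1.2449e+00]
```

View pics/top15.png

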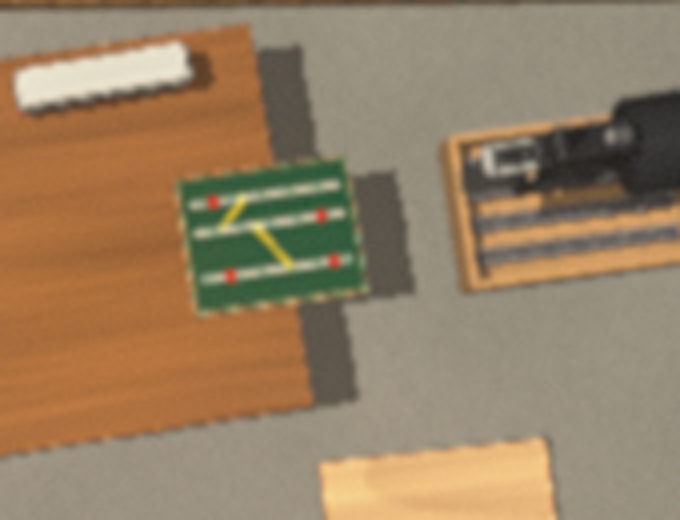

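View pics/side15.png

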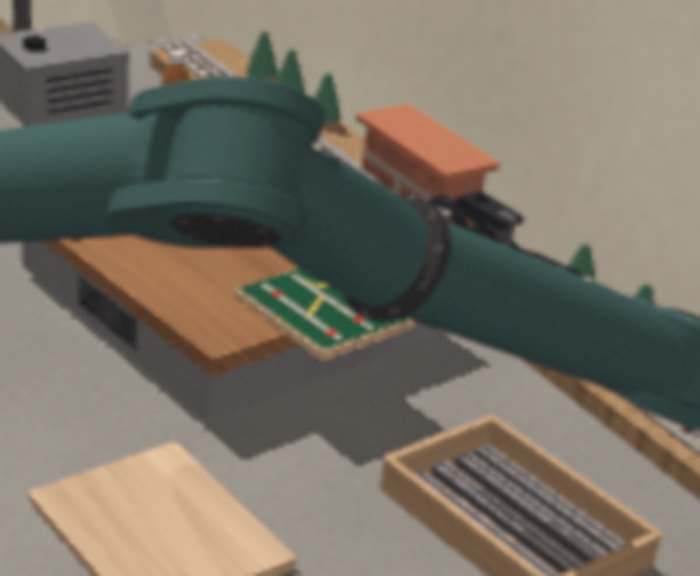

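```bash
python3 - <<'E'
from rig import *
from h import *
d=grab_frame("top")
for p in back(d,uncrop([[178,182],[343,158],[367,292],[198,314]],240,100,4),.112): print(w2d(p).round(4))
E
```

```text
[ 0.0384 -0.1205  0.112 ]
[ 0.0382 -0.2643  0.112 ]
[-0.0794 -0.2658  0.112 ]
[-0.0766 -0.1199  0.112 ]
```

>>> jog_arm(
  plan="0.02 0 0 -0.08 -0.08 0.087 0; 0.03 0 0 -0.16 -0.16 0.174 0; 0.04 0 0 -0.24 -0.24 0.26 0; 0.04 0 0 -0.32 -0.32 0.347 0; 0.04 0 0 -0.4 -0.4 0.434 0; 0.04 0 0 -0.48 -0.48 0.52 0; 0.04 0 0 -0.56 -0.56 0.61 0; 0.04 0 0 -0.64 -0.64 0.69 0",
)

```text
time: 19.55
position: [0.5908, -0.2583, 0.2995]
tool_rot: [-158.1, -34.6, 33.5]
force: [0.3, 0.5, -0.4]
grip_width: 0.0855
```

```bash
python3 - <<'E'
from rig import *
from h import *
o=observe(); st(o)
print(togo(o,d2w([-.02,-.32,.28]),DOWN))
E
```

```text
t 19.55 desk [-0.0197 -0.31    0.2995] world [ 0.5908 -0.2583  0.2995] rpy [-158.12  -34.56   33.51] F [ 0.3  0.5 -0.4] q [ 56.6  33.8 -30.   97.2 -26.7  62.3  85. ] w 0.0855
[-0.0148  0.0132  0.0092 -0.501  -0.5036  0.5497]
```

>>> jog_arm(
  plan="0 0 0 -0.08 -0.08 0.087 0; 0 0 0 -0.16 -0.16 0.174 0; 0 0 0 -0.24 -0.24 0.26 0; 0 0 0 -0.32 -0.32 0.347 0; 0 0 0 -0.4 -0.4 0.434 0; 0 0 0 -0.48 -0.48 0.52 0; 0 0 0 -0.501 -0.504 0.55 0; 0 0 0 -0.501 -0.504 0.55 0",
)

```text
time: 20.35
position: [0.5928, -0.2543, 0.2994]
tool_rot: [-179.8, -0.1, 8.1]
force: [-0.4, 0.0, 0.3]
grip_width: 0.0854
```

```bash
python3 - <<'E'
from rig import *
from h import *
o=observe(); st(o)
print(togo(o,d2w([-.02,-.31,.0905]),DOWN))
E
```

```text
t 20.35 desk [-0.0173 -0.3063  0.2994] world [ 0.5928 -0.2543  0.2994] rpy [-1.7978e+02 -1.4000e-01  8.1100e+00] F [-0.4  0.   0.3] q [23.5 24.3 -5.8 99.   2.6 56.8 24.9] w 0.0854
[-0.0032  0.0044  0.2089 -0.0039 -0.0023  0.0102]
```

>>> jog_arm(
  plan="-0.003 0.004 0.05 -0.004 -0.002 0.01 0; -0.003 0.004 0.1 -0.004 -0.002 0.01 0; -0.003 0.004 0.14 -0.004 -0.002 0.01 0; -0.003 0.004 0.17 -0.004 -0.002 0.01 0; -0.003 0.004 0.19 -0.004 -0.002 0.01 0; -0.003 0.004 0.2 -0.004 -0.002 0.01 0; -0.003 0.004 0.207 -0.004 -0.002 0.01 0; -0.003 0.004 0.207 -0.004 -0.002 0.01 0",
)

```text
time: 21.15
position: [0.5896, -0.2616, 0.0929]
tool_rot: [179.9, -0.1, 7.2]
force: [-0.8, -0.9, -0.0]
grip_width: 0.0854
```

```bash
python3 - <<'E'
from rig import *
from h import *
o=observe(); st(o)
print(togo(o,d2w([-.02,-.13,.0915]),DOWN))
print(togo(o,d2w([-.02,-.079,.0915]),DOWN))
E
```

```text
t 21.15 desk [-0.0214 -0.3132  0.0929] world [ 0.5896 -0.2616  0.0929] rpy [ 1.7995e+02 -5.0000e-02  7.1900e+00] F [-0.8 -0.9 -0. ] q [ 23.   37.9  -4.5 107.9   5.   34.3  22.5] w 0.0854
[ 0.0003 -0.1832  0.0013  0.0009 -0.0009 -0.0059]
[ 0.     -0.2342  0.0012  0.0009 -0.0009 -0.0059]
```

>>> jog_arm(
  plan="0 -0.025 0.001 0.001 0 -0.006 0; 0 -0.04 0.001 0.001 0 -0.006 0; 0 -0.055 0.001 0.001 0 -0.006 0; 0 -0.07 0.001 0.001 0 -0.006 0; 0 -0.085 0.001 0.001 0 -0.006 0; 0 -0.1 0.001 0.001 0 -0.006 0; 0 -0.115 0.001 0.001 0 -0.006 0; 0 -0.13 0.001 0.001 0 -0.006 0",
)

```text
time: 21.95
position: [0.5738, -0.1311, 0.0924]
tool_rot: [180.0, -0.1, 7.6]
force: [0.5, -3.9, 3.8]
grip_width: 0.0853
```

```bash
python3 - <<'E'
from rig import *
from h import *
o=observe(); st(o)
print(togo(o,d2w([-.02,-.079,.0915]),DOWN))
s=grab_frame("side")
cv2.imwrite("pics/side16.png",cv2.resize(s["frame"][120:250,200:350,::-1],None,fx=4.4,fy=4.4,interpolation=cv2.INTER_CUBIC))
E
```

```text
t 21.95 desk [-0.02   -0.1818  0.0924] world [ 0.5738 -0.1311  0.0924] rpy [ 1.7996e+02 -1.2000e-01  7.5700e+00] F [ 0.5 -3.9  3.8] q [ 11.   35.   -3.6 115.4   4.1  29.6  12.1] w 0.0853
[ 1.000e-04 -1.028e-01  9.000e-04  8.000e-04 -2.100e-03  7.000e-04]
```

View pics/side16.png

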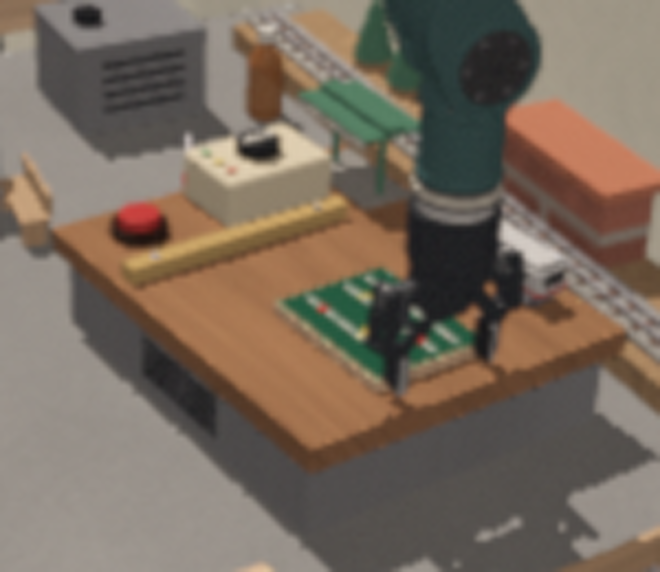

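>>> jog_arm(
  plan="0 -0.012 0 0 0 0 0; 0 -0.024 0 0 0 0 0; 0 -0.036 0 0 0 0 0; 0 -0.048 0 0 0 0 0; 0 -0.06 0 0 0 0 0; 0 -0.07 0 0 0 0 0; 0 -0.08 0 0 0 0 0; 0 -0.088 0 0 0 0 0",
)

```text
time: 22.8
position: [0.5617, -0.0435, 0.092]
tool_rot: [-180.0, -0.1, 7.6]
force: [-1.1, -1.3, -1.2]
grip_width: 0.0858
```

>>> jog_arm(
  plan="0 -0.002 0 0 0 0 0; 0 -0.004 0 0 0 0 0; 0 -0.006 0 0 0 0 0; 0 -0.008 0 0 0 0 0",
)

```text
time: 23.2
position: [0.561, -0.0372, 0.0921]
tool_rot: [180.0, -0.1, 7.5]
force: [-0.4, -1.8, -0.2]
grip_width: 0.085
```

```bash
python3 - <<'E'
from rig import *
from h import *
o=observe(); st(o)
s=grab_frame("side")
cv2.imwrite("pics/side17.png",cv2.resize(s["frame"][120:250,200:350,::-1],None,fx=4.4,fy=4.4,interpolation=cv2.INTER_CUBIC))
E
```

```text
t 23.2 desk [-0.0204 -0.087   0.0921] world [ 0.561  -0.0372  0.0921] rpy [ 1.7997e+02 -9.0000e-02  7.5300e+00] F [-0.4 -1.8 -0.2] q [  1.1  33.7  -2.6 118.8   3.2  27.5   3.6] w 0.085
```

View pics/side17.png

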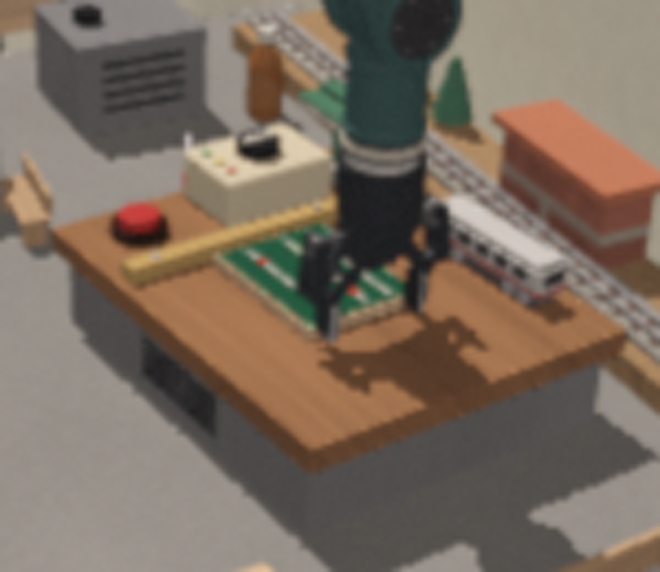

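Close to the rail now. Small steps until the force rises.

>>> jog_arm(
  plan="0 -0.001 0 0 0 0 0; 0 -0.002 0 0 0 0 0; 0 -0.003 0 0 0 0 0; 0 -0.004 0 0 0 0 0; 0 -0.004 0 0 0 0 0",
)

```text
time: 23.75
position: [0.5606, -0.0326, 0.0922]
tool_rot: [180.0, -0.1, 7.6]
force: [0.1, -0.6, -1.2]
grip_width: 0.0858
```

>>> jog_arm(
  plan="0 -0.001 0 0 0 0 0; 0 -0.002 0 0 0 0 0; 0 -0.003 0 0 0 0 0; 0 -0.003 0 0 0 0 0",
)

```text
time: 24.15
position: [0.5602, -0.0297, 0.0922]
tool_rot: [180.0, -0.1, 7.6]
force: [0.4, -0.8, -0.3]
grip_width: 0.0856
```

>>> jog_arm(
  plan="0 -0.001 0 0 0 0 0; 0 -0.002 0 0 0 0 0; 0 -0.002 0 0 0 0 0",
)

```text
time: 24.45
position: [0.5601, -0.0281, 0.0923]
tool_rot: [180.0, -0.1, 7.6]
force: [-0.1, -2.1, -0.0]
grip_width: 0.0854
```

>>> jog_arm(
  plan="0 -0.001 0 0 0 0 0; 0 -0.002 0 0 0 0 0; 0 -0.002 0 0 0 0 0",
)

```text
time: 24.75
position: [0.5602, -0.028, 0.0923]
tool_rot: [179.8, -0.1, 7.6]
force: [0.7, -6.4, -0.8]
grip_width: 0.0859
```

```bash
python3 - <<'E'
from rig import *
from h import *
o=observe(); st(o)
s=grab_frame("side")
cv2.imwrite("pics/side18.png",cv2.resize(s["frame"][150:210,225:310,::-1],None,fx=8,fy=8,interpolation=cv2.INTER_CUBIC))
E
```

```text
t 24.75 desk [-0.02   -0.0777  0.0923] world [ 0.5602 -0.028   0.0923] rpy [ 1.7984e+02 -1.5000e-01  7.5700e+00] F [ 0.7 -6.4 -0.8] q [-1.00e-01  3.36e+01 -2.40e+00  1.19e+02  3.20e+00  2.73e+01  2.70e+00] w 0.0859
```

View pics/side18.png

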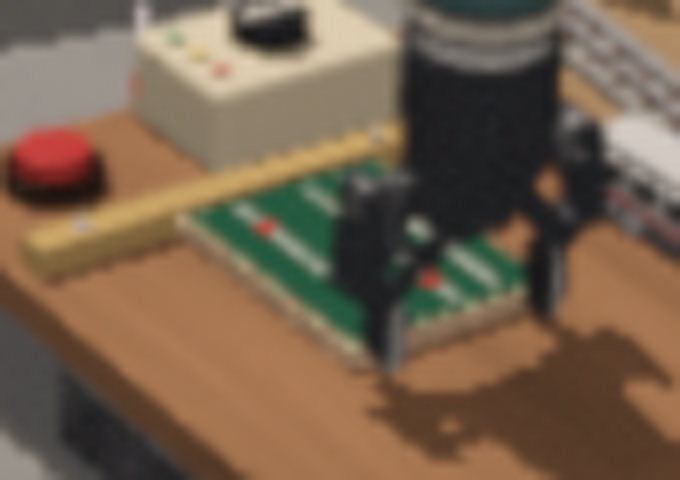

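Contact with the rail, at least at one point. I press a little more so that both corners seat, then back off.

>>> jog_arm(
  plan="0 -0.001 0 0 0 0 0; 0 -0.002 0 0 0 0 0; 0 -0.003 0 0 0 0 0; 0 -0.004 0 0 0 0 0; 0 -0.004 0 0 0 0 0",
)

```text
time: 25.3
position: [0.5603, -0.0279, 0.0925]
tool_rot: [179.6, -0.2, 7.5]
force: [2.0, -11.8, -1.2]
grip_width: 0.0857
```

```bash
python3 - <<'E'
from rig import *
from h import *
o=observe(); st(o); print(o['ft_torque'])
E
```

```text
t 25.3 desk [-0.0199 -0.0776  0.0925] world [ 0.5603 -0.0279  0.0925] rpy [179.6   -0.18   7.5 ] F [  2.  -11.8  -1.2] q [ -0.5  33.6  -2.1 119.1   3.3  27.2   2.3] w 0.0857
[-2.48334227 -0.49004114  0.49428133]
```

>>> jog_arm(
  plan="0 0.01 0 0 0 0 0; 0 0.03 0 0 0 0 0; 0 0.05 0 0 0 0 0; 0 0.06 -0.03 0 0 0 0; 0 0.08 -0.08 0 0 0 0; 0 0.12 -0.13 0 0 0 0; 0 0.17 -0.17 0 0 0 0; 0 0.22 -0.2 0 0 0 0",
)

```text
time: 26.1
position: [0.5843, -0.2068, 0.2724]
tool_rot: [-179.9, -0.2, 7.8]
force: [1.0, -1.5, 0.7]
grip_width: 0.0854
```

>>> jog_arm(
  plan="0 0.05 0 0 0 0 0; 0 0.1 0 0 0 0 0; 0 0.12 0 0 0 0 0; 0 0.12 0 0 0 0 0",
)

```text
time: 26.5
position: [0.5985, -0.331, 0.2694]
tool_rot: [179.9, -0.1, 7.2]
force: [-0.2, 0.0, 0.2]
grip_width: 0.0854
```

```bash
python3 - <<'E'
from rig import *
from h import *
o=observe(); st(o)
s=grab_frame("side"); d=grab_frame("top")
cv2.imwrite("pics/side19.png",cv2.resize(s["frame"][140:220,210:320,::-1],None,fx=7,fy=7,interpolation=cv2.INTER_CUBIC))
cv2.imwrite("pics/top19.png",cv2.resize(d["frame"][105:215,180:310,::-1],None,fx=5,fy=5,interpolation=cv2.INTER_CUBIC))
cv2.imwrite("pics/topfull19.png",d["frame"][:,:,::-1])
E
```

```text
t 26.5 desk [-0.0217 -0.3831  0.2694] world [ 0.5985 -0.331   0.2694] rpy [ 1.7994e+02 -7.0000e-02  7.2400e+00] F [-0.2  0.   0.2] q [26.6 28.7 -2.2 95.8  1.3 55.4 31.2] w 0.0854
```

View pics/side19.png

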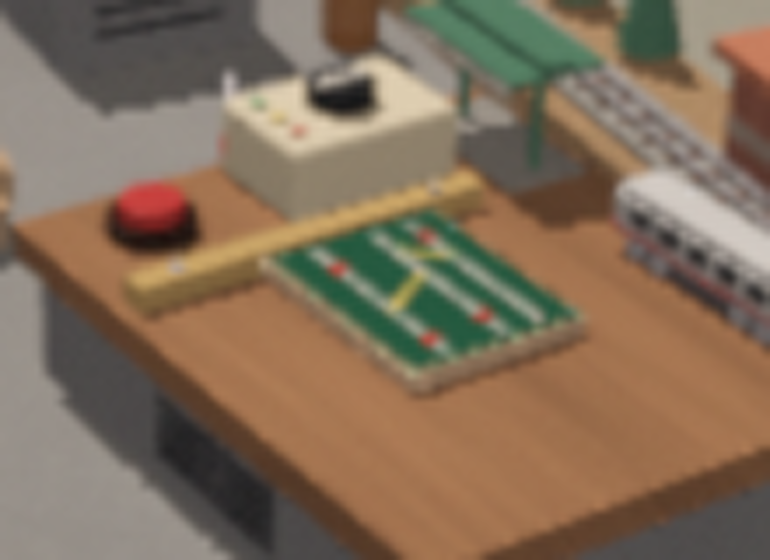

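View pics/top19.png

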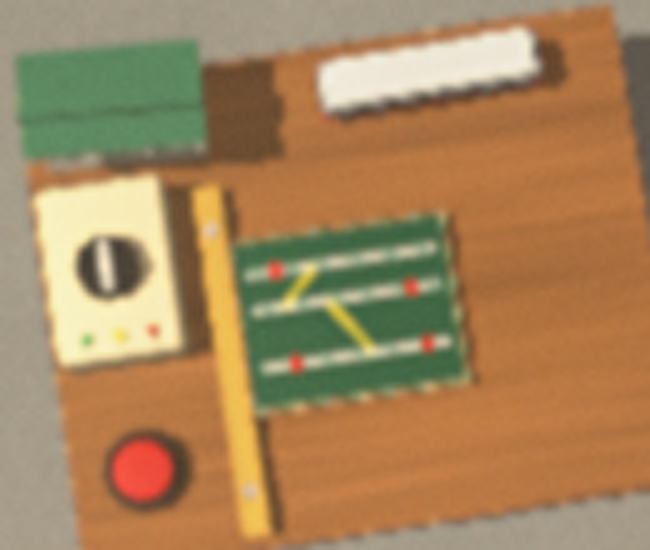

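View pics/topfull19.png

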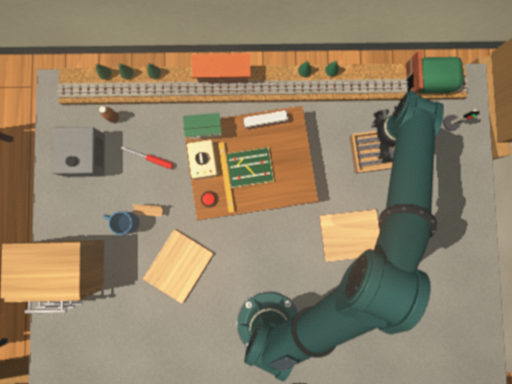

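```bash
python3 - <<'E'
from rig import *
from h import *
d=grab_frame("top"); 
img=np.mean([grab_frame("top")["frame"].astype(float) for _ in range(4)],0)
g=img@np.array([1.,0,-.0]) # red
def edge(ys,x0f,half,ch,dark_to):
    pts=[]
    for y in ys:
        x0=x0f(y); xs=np.arange(x0-half,x0+half,0.1)
        v=cv2.remap(ch.astype(np.float32),xs.astype(np.float32)[None],np.full((1,len(xs)),y,np.float32),cv2.INTER_LINEAR)[0]
        gr=np.gradient(cv2.GaussianBlur(v[None],(0,0),4)[0])*dark_to
        w=np.clip(gr,0,None); w[w<.5*w.max()]=0; pts.append([(w*xs).sum()/w.sum(),y])
    return np.array(pts)
def c2p(u,v): return (u+.5)/5-.5+180,(v+.5)/5-.5+105
def rep(name,a,b,ch,sg,z,m=3,half=3):
    (xa,ya),(xb,yb)=c2p(*a),c2p(*b)
    ys=np.arange(ya+m,yb-m,1.)
    p=edge(ys,lambda y:xa+(xb-xa)*(y-ya)/(yb-ya),half,ch,sg)
    q=np.array([w2d(x)[:2] for x in back(d,p,z)])
    f=np.polyfit(q[:,0],q[:,1],1); 
    r=q[:,1]-np.polyval(f,q[:,0]); k=abs(r)<2*r.std()+1e-4; f=np.polyfit(q[k,0],q[k,1],1)
    print(name,"yaw rel desk",np.degrees(np.arctan(f[0])).round(2),"y at x=-.02",np.polyval(f,-.02).round(4),"std mm",(1e3*r.std()).round(2))
rep("rail top left",(195,187),(243,535),img[:,:,1],1,.116)
rep("rail top right",(222,187),(270,530),img[:,:,1],-1,.116)
rep("board near",(446,212),(470,381),img[:,:,0],1,.112)
rep("board far(red drop)",(236,243),(256,412),img[:,:,0],-1,.112)
rep("desk open edge",(612,5),(655,240),img[:,:,0],-1,.1)
E
```

```text
rail top left yaw rel desk 0.27 y at x=-.02 0.1025 std mm 0.39
rail top right yaw rel desk 0.34 y at x=-.02 0.0838 std mm 0.48
board near yaw rel desk -0.66 y at x=-.02 -0.0671 std mm 2.23
board far(red drop) yaw rel desk 0.32 y at x=-.02 0.0825 std mm 0.32
desk open edge yaw rel desk 0.2 y at x=-.02 -0.206 std mm 0.61
```

```bash
python3 - <<'E'
from rig import *
print(sign_off()); o=observe(); print(o['time'],o['force'].round(1))
E
```

```text
the job is handed in; nothing more can be done
None
the job is handed in; nothing more can be done
```

The board is turned over and lies flat, green diagram up, against the brass rail. I handed the job in at about 27 s of the 72 s allowed.

I slid it about 61 mm out over the open edge and gripped it from underneath at that edge. I then lifted it, rolled it half a turn and laid it back down. Finally I pushed it along the desk with the open fingers until it met the rail, at up to about 12 N.

**Last checks:**
- **Squareness:** in the top view the board's far edge is parallel to the rail, 0.32° against 0.34°. The images put the two 1.3 mm apart, which is within the calibration error, and the push force rose as it would at contact.
- **Near edge disagreed:** a fit of the board's near edge gave -0.66°, but with 2.2 mm of scatter, so I trusted the far edge.
- **Uneven push:** the twist at the wrist during the last push showed the fingers pressing mostly on one side. The gripper was about 0.3° off the desk's angle, which fits, so I did not push again.
- **Contact with the spare-track box:** on the first low approach the wrist rested on the box, with a reading of about 32 N (limit 40 N). I backed off and came in tilted 5°. The box looks unmoved, but I judged that by eye, with the arm partly hiding it.
- **Everything else:** the red button was not touched, the other items look undisturbed, and the gripper was clear of everything at hand-in.

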